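# Probe the soldered seam under a ship's clock bezel

### The job

Test the soldered seam of the ship's clock for cracks. First clear the steel cup that stands close to the right of the clock by nesting it in the stack of its two mates; then take the pencil probe from its rest, press its sprung tip lightly into the corner where drum and flange meet and draw it slowly (about 2 cm a second) along the whole span of seam on the clock's right-hand side, from beside the bracket nearer to you to beside the farther one, leaning the probe outward to stay clear of the bezel. Never bottom the tip's spring; lay the probe back home in its rest afterwards, and do not shift the clock, upset the stack or disturb the other things on the bench.

Things in the scene. Friction and masses are not known exactly. Their poses are not given: they have to be found in the camera images.
- clock: brass ship's clock, 1.8 kg, loose, face up; origin: centre of its underside. Flange 164 mm across, 8 mm thick; on it the drum, 112 mm across, up to 60 mm height; over that the bezel with glass, 144 mm across, 58 to 89 mm high, overhanging the drum by 16 mm. The seam is the inside corner of drum wall and flange top. Yaw within 0.2 rad; the span to test is on its -y side, the robot's right
- seam_0 (a point): on the clock, start of the run: where the centre of the ball tip is when it sits in the seam corner, 36 degrees of arc from the span's middle toward the robot, beside the near bracket. 60 mm from the clock's axis, 12 mm above its underside
- seam_1 (a point): same, 24 degrees before the middle
- seam_2 (a point): same, 12 degrees before the middle
- seam_3 (a point): same, the middle of the span (straight to -y of the clock's axis at clock yaw 0)
- seam_4 (a point): same, 12 degrees past the middle
- seam_5 (a point): same, 24 degrees past the middle
- seam_6 (a point): same, end of the run, 36 degrees past the middle, beside the far bracket. The four cast brackets (5 mm thick, out to 73 mm from the clock's axis, up to 32 mm high) stand in the seam's corner at 45, 135, 225, 315 degrees from the clock's x axis
- bezel_front (a point): on the clock: lower edge of the bezel above the middle of the span, 72 mm from the axis, 58 mm high. An upright probe strikes it: lean the probe's rear end outward from the clock, 28 to 50 degrees from vertical
- probe: pencil probe, round rod 146 mm long, 0.1 kg: barrel 17 mm across from 28 to 146 mm from the tip, black ribs at 86 to 128 mm (grip there, hand in line with the rod, 20 N), nose 8.5 mm across from 14 to 28 mm, sprung ball tip. Origin: outer end of the relaxed ball; z runs along the rod to its rear. Starts lying in its rest, 35 degrees from vertical, rear end up and to the left (+y)
- probe_tip (a joint): how far the sprung tip is pushed into the probe, m: 0 relaxed, 0.010 bottomed; 1 N to start it, 3 N at the end. 0.004 to 0.006 is right while testing
- tip_ball (a point): centre of the probe's ball tip (ball 8 mm across), 4 mm along z from the probe's origin with the spring relaxed; it moves in with the spring
- probe_rest: the probe's rest, fixed to the bench: base plate 104 x 84 x 12 mm with a post that carries an inclined V-shaped trough; origin: centre of the base's underside; the trough leans to its own -x, which points to the robot's left (+y) within 0.25 rad; base 104 mm along x
- rest_cradle: the trough; its origin (24 mm above the bench) and z axis are where the probe's belong when home (turn about z is free). z runs up the trough, leaning 35 degrees to the left (+y); x points square out of its open side. 90 degree V, open to +x, walls from 28 to 86 mm along z, up to x = 0, 24 mm apart there. A stop at z 24 to 28 mm, top at x = -5 mm, carries the barrel's front shoulder
- cup_loose: steel parts cup standing alone, upright, to the right of the clock, in the way of hand and probe: 62 mm high, rim 56 mm and foot 38 mm across, tapered wall 2.2 mm thick, raised floor inside at 26 mm height. 0.09 kg. Origin: centre of its underside, z up
- cup_base: lower cup of the stack, identical, loose on the bench; origin as cup_loose
- cup_top: upper cup of the stack, identical, sitting in cup_base, its underside 26 mm above that of cup_base. The loose cup nests in it the same way, with 1.5 mm play all round
- loupe: bystander, to be left alone: eye loupe, black and brass, 35 mm across, 30 mm high; origin: centre of its underside
- watch_diver: bystander, to be left alone: wristwatch lying face up, 49x68x26 mm; origin: centre of its underside
- case_opener: bystander, to be left alone: case wrench with blue handle, 30x126x13 mm, lying flat; origin: centre of its underside
- hammer: bystander, to be left alone: riveting hammer with wooden handle, 42x142x13 mm, lying flat; origin: centre of its underside
- white_case: bystander, to be left alone: white plastic case with rounded lid, 46x86x21 mm; origin: centre of its underside
- brush: bystander, to be left alone: bristle brush with wooden handle, 12x120x20 mm; origin: centre of its underside
- tweezers_black: bystander, to be left alone: black tweezers lying flat, 13x118x9 mm; origin: centre of its underside

How it is judged:
By the outcome, as a careful person would: the job done as asked, in the order asked, and still so for the second after the job is handed in, with the robot touching nothing.
It also fails if it takes over 72 s, if anything falls off the work surface, if the arm or the gripper's body presses on something with over 40 N, if the wrist force passes 120 N, or if a joint passes its speed limit or range.

### The arm

A 7-joint arm with a two-finger parallel gripper is mounted at the origin on a cart in front of the work surface, level with it; the furniture and walls round the work are solid. World frame = base frame: x ahead of the robot, y to its left, z up, the work surface at z = 0. Lengths are in m, angles in rad, forces in N, time in s.
With the tool pointing down it reaches from about 0.4 to 0.875 m from the base axis. Payload 6.5 kg.
Tool frame: the origin (TCP) lies between the finger pads; the fingertips stand 22 mm ahead of it and the grasp point (between the pads) lies 3 mm ahead of it; z points along the fingers, y is the line along which they close (so a half turn about z gives the same grasp; the last joint's range is limited). The gripper opens to 88 mm and grips with 3 to 60 N. Pads are 18 mm wide; open, the fingers measure 123 mm over their backs; the gripper's body (75 mm by 187 mm) begins 45 mm behind the grasp point.
Start: joints at [1.271, 0.536, -0.004, 1.538, 0.003, 1.067, -0.071], TCP at [0.151, -0.632, 0.261] pointing down, gripper open.
Joint ranges: [-2.7, 2.7], [-0.37, 2.16], [-1.27, 1.26], [0.24, 2.4], [-1.31, 4.45], [0.19, 1.91], [-2.76, 2.76]. Speed limits (rad/s): [2.39, 2.39, 3.14, 3.14, 3.14, 3.14, 3.14].

### API

Orientations are given as a unit quaternion [x, y, z, w].
In Python, from cell import robot, imaging, ticket gives the robot as it stands. The module is installed in compiled form; this text tells all that it offers.
- The arm moves only by the shell command python3 -m inch 'ROWS' [FORCE]. ROWS is JSON, one flat list of numbers, 7 for each row, row after row: the shift along the world's x, y, z each as a share of 0.1 m, from -1 to 1, then the turn, a rotation vector about the world's x, y, z each as a share of 360 degrees, from -1 to 1, then the gripper's target within -1 to 1 (fully open at 1, half-way at 0, shut at -1). A call has exactly 10 rows; each row shifts and turns the commanded pose from where the row before left it; what a row does not reach is not made up. A row lasts 1/10 s, in which the tool goes at most 50 mm and 8.59 degrees, less where a joint would pass 70% of its speed; a pose out of reach is approached as far as the arm can. A call with a number of a shift or a turn outside -1 to 1 is refused whole. A call with a gripper value outside its range is refused whole. The fingers move at their own pace and stop on an object; FORCE is the grip in N (left out, the last holds). Time passes only in rows, so rows that do not move let the fingers close, or fill a call up. It gives the time, the measured TCP pose, the force, the opening and the grip force at its end, in the units of the state.
- robot.state(): the state, without advancing time (a new reading comes with each control period).
- imaging.read_camera(name): name is "scene" or "side" or "wrist"; returns a dict with "pixels" (384x512x3 uint8, red, green, blue), "z_map" (384x512 float32, m along the optical axis (not along the pixel's ray), 0 where there is no reading), "fx", "fy", "cx", "cy" (pixels), "view" (4x4, takes a point from world to camera coordinates). Camera axes: x right, y down, z forward; pixel columns grow to the right and rows downward; lengths in m; the calibration is good to about 2 mm. A picture is of the moment at which its call begins.
- ticket.close_job(): hands the job in; it is judged then, once.
The state is a dict: "clock": time; "q": joint angles; "joint_vel": joint speeds; "joint_efforts": joint torques, N m; "tcp_pos": TCP position; "ee_rot": TCP orientation; "force": force on the tool from outside, world axes, zero at the start; "moment": the same for the moment, N m; "width": finger opening in m; "grip_force": force on a finger pad.
Only numpy, scipy, OpenCV 4.12 (cv2) and the standard library are available. Lean on these libraries where they do the work, as an engineer would, in place of code of your own. Each camera call takes 0.05 s, during which the arm holds its last target. There are 200 camera calls.

## Working session

There is one attempt and no reset: what is moved stays moved. The work goes in short steps, Python scripts to look and compute and a shell command to move; the robot and the scene stay as the last step left them, time stands still between calls to the robot, and variables do not carry over. Pictures are saved under pics/ and viewed, at most 10 in all, crops included, and the job is handed in when it is done.

```bash
mkdir -p pics
cat > h.py <<'E'
import numpy as np,cv2
from cell import robot,imaging,ticket
def cam(n,save=None):
    d=imaging.read_camera(n)
    if save: cv2.imwrite(f'pics/{save}.png',d['pixels'][:,:,::-1]); np.savez(f'pics/{save}.npz',**d)
    return d
def cloud(d):
    z=d['z_map']; v,u=np.mgrid[:z.shape[0],:z.shape[1]]
    P=np.stack([(u-d['cx'])/d['fx']*z,(v-d['cy'])/d['fy']*z,z],-1)
    V=np.asarray(d['view']); W=(P-V[:3,3])@V[:3,:3]
    W[z<=0]=np.nan
    return W
E
python3 - <<'E'
from h import *
a=cam('scene','s1');b=cam('side','d1')
for d in (a,b): print(np.round(-np.array(d['view'])[:3,:3].T@np.array(d['view'])[:3,3],3),d['fx'],(d['z_map']>0).mean())
cv2.imwrite('pics/both.png',cv2.resize(np.vstack([a['pixels'],b['pixels']])[:,:,::-1],(400,600)))
print(robot.state())
E
```

```text
[-0.731 -0.7    1.35 ] 495.74454667460793 0.995819091796875
[ 0.115 -1.056  0.629] 378.6565872544347 0.9959259033203125
{'clock': 0.1, 'q': array([ 1.27081214,  0.53709763, -0.00447   ,  1.53872527,  0.00260009,
        1.06729537, -0.07119603]), 'joint_vel': array([ 0.00127531, -0.00229592,  0.00013907, -0.00289628, -0.00084381,
        0.00196785, -0.00120279]), 'joint_efforts': array([ 3.31779629e-03, -5.72083426e+01,  9.94514599e-01, -2.52230126e+01,
       -5.60268410e-02,  1.34607384e-02,  3.17999911e-05]), 'tcp_pos': array([ 0.15047333, -0.63183048,  0.25994081]), 'ee_rot': array([ 9.93169624e-01,  1.16676994e-01, -1.36457136e-04, -7.47559181e-04]), 'force': array([ 1.42173418,  0.31213752, -0.16682776]), 'moment': array([ 0.00600158, -0.03044509,  0.00659092]), 'grip_force': 0.0, 'width': 0.08833635534255242}
```

View pics/s1.png

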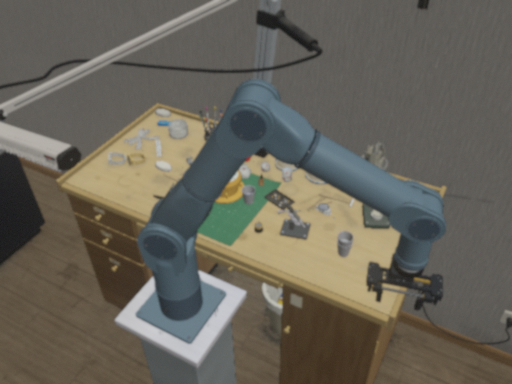

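View pics/d1.png

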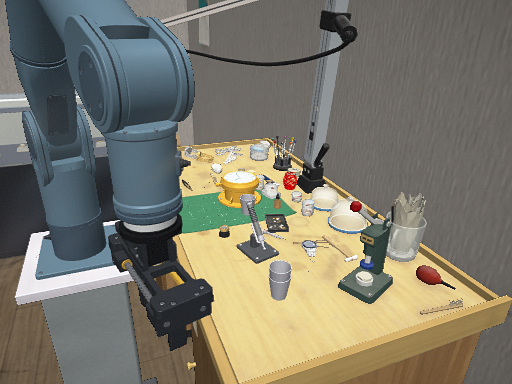

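Scene shows the arm over the bench, with the stack at (345,243), the rest at (295,225), the loose cup at (249,192) and the clock at (232,190). Side view shows the stack at (280,280), the rest at (258,235), the clock at (240,187) and the loose cup near (248,203). Next I take enlarged crops and point clouds.

Run:
```python
from h import *
a=dict(np.load('pics/s1.npz'));b=dict(np.load('pics/d1.npz'))
A=a['pixels'][150:270,190:370,::-1];B=b['pixels'][160:310,170:340,::-1]
A=cv2.resize(A,(800*180//360,266),interpolation=3);B=cv2.resize(B,(680,600),interpolation=3)
cv2.imwrite('pics/c2.png',B)
for n,d in(('s',a),('d',b)):
  W=cloud(d)
  for lab,(u,v) in ({'stack':(345,238),'rest':(295,230),'cup':(249,188),'clock':(232,190)} if n=='s' else {'stack':(280,266),'rest':(258,248),'cup':(248,203),'clock':(240,178),'restpr':(250,205)}).items(): print(n,lab,np.round(W[v,u],3))
  z=W[...,2]
  # clock bezel top, rough region
  m=(z>.055)&(z<.2)&(W[...,0]>.3)&(W[...,0]<.9)&(abs(W[...,1])<.6)
  q=np.round(W[m],2); 
  n_,lab,st,c=cv2.connectedComponentsWithStats(m.astype(np.uint8))
  for i in range(1,n_):
    if st[i,4]>15:
      p=W[lab==i]; print(n,np.round(c[i]),st[i,4],np.round(p.min(0),3),np.round(p.max(0),3))
```

```text
s stack [ 0.482 -0.38   0.053]
s rest [ 0.476 -0.188  0.006]
s cup [0.561 0.057 0.051]
s clock [0.531 0.119 0.038]
s [207. 119.] 36 [0.797 0.401 0.056] [0.89  0.468 0.143]
s [220. 114.] 19 [0.856 0.365 0.083] [0.898 0.398 0.139]
s [202. 121.] 39 [0.8   0.425 0.056] [0.853 0.473 0.14 ]
s [215. 119.] 23 [0.817 0.371 0.06 ] [0.896 0.43  0.139]
s [178. 125.] 109 [0.749 0.531 0.055] [0.841 0.598 0.068]
s [375. 156.] 358 [ 0.824 -0.397  0.087] [ 0.9   -0.289  0.199]
s [234. 181.] 174 [0.491 0.096 0.06 ] [0.606 0.137 0.099]
s [248. 190.] 65 [0.507 0.019 0.055] [0.567 0.078 0.069]
s [291. 211.] 165 [ 0.461 -0.211  0.056] [ 0.491 -0.133  0.149]
s [345. 239.] 224 [ 0.427 -0.413  0.055] [ 0.487 -0.358  0.093]
d stack [ 0.47  -0.364  0.071]
d rest [ 0.485 -0.186  0.011]
d cup [ 0.468 -0.144  0.142]
d clock [0.552 0.159 0.089]
d restpr [ 0.472 -0.148  0.137]
d [277. 144.] 21 [0.838 0.453 0.056] [0.849 0.478 0.136]
d [283. 146.] 41 [0.818 0.369 0.058] [0.884 0.461 0.137]
d [274. 147.] 42 [0.8   0.406 0.057] [0.824 0.452 0.135]
d [314. 159.] 683 [0.837 0.068 0.055] [0.898 0.223 0.2  ]
d [290. 149.] 28 [0.855 0.363 0.059] [0.899 0.429 0.134]
d [259. 147.] 72 [0.756 0.533 0.055] [0.84  0.597 0.067]
d [240. 181.] 713 [0.463 0.095 0.055] [0.672 0.247 0.093]
d [292. 174.] 20 [0.767 0.179 0.055] [0.804 0.22  0.063]
d [325. 190.] 179 [ 0.79  -0.028  0.055] [0.87  0.052 0.083]
d [392. 231.] 2695 [ 0.65  -0.46   0.055] [ 0.9   -0.287  0.2  ]
d [253. 217.] 337 [ 0.464 -0.204  0.055] [0.567 0.079 0.147]
d [345. 208.] 382 [ 0.771 -0.197  0.055] [ 0.864 -0.089  0.103]
d [363. 206.] 30 [ 0.852 -0.179  0.063] [ 0.876 -0.136  0.083]
d [280. 272.] 475 [ 0.431 -0.414  0.055] [ 0.486 -0.357  0.088]
```

View pics/c2.png

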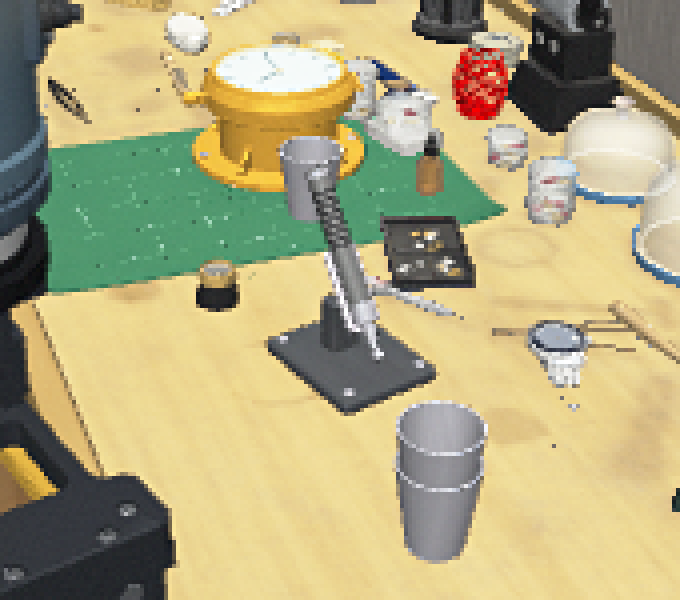

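The crop shows the clock at the top, the loose cup at (312,180) right of it, the probe lying in its rest with its tip at (375,350), and the stack at (440,480). I move the wrist camera above the clock and cup.

```bash
python3 -m inch '[0.19,0.35,0.05,0,0,0.0118,1, 0.19,0.35,0.05,0,0,0.0118,1, 0.19,0.35,0.05,0,0,0.0118,1, 0.19,0.35,0.05,0,0,0.0118,1, 0.19,0.35,0.05,0,0,0.0118,1, 0.19,0.35,0.05,0,0,0.0118,1, 0.19,0.35,0.05,0,0,0.0118,1, 0.19,0.35,0.05,0,0,0.0118,1, 0.19,0.35,0.05,0,0,0.0118,1, 0.19,0.35,0.05,0,0,0.0118,1]'
python3 -m inch '[0.19,0.35,0.05,0,0,0.0118,1, 0.19,0.35,0.05,0,0,0.0118,1, 0.19,0.35,0.05,0,0,0.0118,1, 0.19,0.35,0.05,0,0,0.0118,1, 0.19,0.35,0.05,0,0,0.0118,1, 0.19,0.35,0.05,0,0,0.0118,1, 0.19,0.35,0.05,0,0,0.0118,1, 0.19,0.35,0.05,0,0,0.0118,1, 0,0,0,0,0,0,1, 0,0,0,0,0,0,1]'
python3 - <<'E'
from h import *
w=cam('wrist','w1');s=cam('scene','s2');d=cam('side','d2')
V=w['view'];print(np.round(-V[:3,:3].T@V[:3,3],3),np.round(V[2,:3],3)); st=robot.state();print(st['tcp_pos'],st['ee_rot'],st['force'])
cv2.imwrite('pics/w1b.png',cv2.resize(w['pixels'][:,:,::-1],(800,600)))
E
```

```text
clock: 1.1
tcp_pos: [0.3409, -0.2807, 0.3108]
ee_rot: [0.883, 0.47, -0.0, -0.0]
force: [0.4, 0.4, -0.5]
width: 0.088
grip_force: 0.0
clock: 2.1
tcp_pos: [0.4924, -0.0019, 0.3503]
ee_rot: [0.708, 0.707, -0.0, -0.0]
force: [0.4, -0.3, 0.2]
width: 0.0881
grip_force: 0.0
[0.493 0.082 0.475] [-0.002 -0.319 -0.948]
[ 0.49195856 -0.00389809  0.35029475] [ 7.08943270e-01  7.05265171e-01 -6.86892563e-04 -7.91245295e-05] [-0.0878467   0.17363635 -0.78828722]
```

View pics/w1b.png

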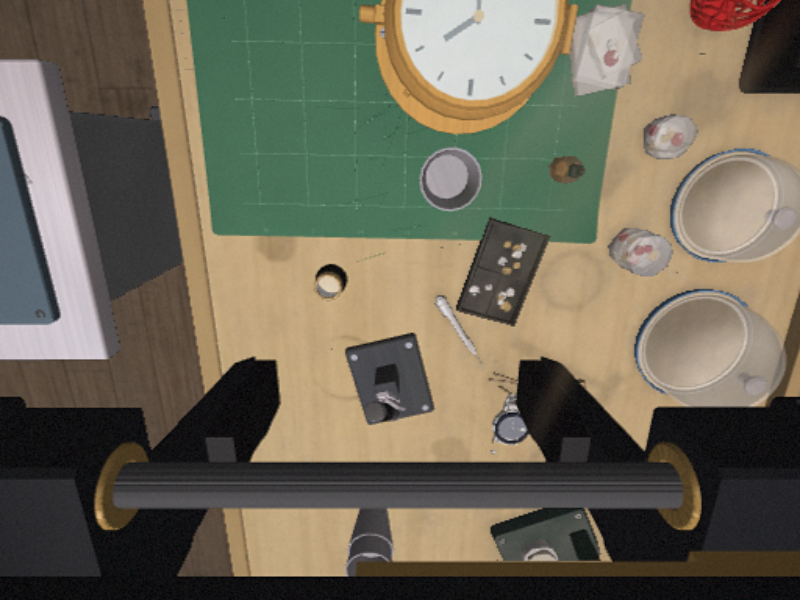

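The wrist picture shows the clock at (475,50), the loose cup at (450,178), the rest at (390,380), the stack at (370,540) and the loupe at (331,282). Now I fit the positions from the depth maps.

Run:
```python
from h import *
from scipy.optimize import least_squares
D={n:dict(np.load(f'pics/{n}.npz')) for n in('w1','s2','d2')}
C={n:cloud(d) for n,d in D.items()}
def fit(p,r=None):
    c0=p[:,:2].mean(0)
    f=(lambda x:np.hypot(*(p[:,:2]-x[:2]).T)-(x[2] if r is None else r))
    s=least_squares(f,[*c0,r or .03],loss='soft_l1',f_scale=.001); return np.round(s.x,4),np.round(np.std(s.fun),4)
def sel(W,c,R,lo,hi):
    return W[(np.hypot(W[...,0]-c[0],W[...,1]-c[1])<R)&(W[...,2]>lo)&(W[...,2]<hi)]
for n,W in C.items():
    for nm,c,h in(('loose',(.537,.048),.062),('stack',(.457,-.386),.088)):
        p=sel(W,c,.045,.02,.13)
        if len(p)<20: continue
        top=np.percentile(p[:,2],98); q=p[p[:,2]>top-.004]
        print(n,nm,'ztop',round(top,4),len(q),fit(q),fit(q,.028), 'bbox',np.round((p.min(0)+p.max(0))/2,4))
    p=sel(W,(.55,.165),.13,.01,.12)
    top=p[(p[:,2]>.08)]
    print(n,'clock',len(p),np.round(np.percentile(p[:,2],[50,90,99]),4),'topbbox',np.round([top[:,:2].min(0),top[:,:2].max(0)],4) if len(top) else '')
    # flange edge: points with z 4..9mm
    fl=sel(W,(.55,.165),.11,.004,.0095)
    print('  flange',len(fl))
    np.savez(f'pics/c_{n}.npz',p=p,fl=fl)
```

```text
w1 loose ztop 0.0659 236 (array([0.5393, 0.0521, 0.0263]), np.float64(0.0008)) (array([0.5389, 0.0519, 0.028 ]), np.float64(0.0008)) bbox [0.5396 0.0522 0.0468]
w1 stack ztop 0.0891 85 (array([ 0.4593, -0.3818,  0.0264]), np.float64(0.0008)) (array([ 0.4601, -0.3835,  0.028 ]), np.float64(0.001)) bbox [ 0.4586 -0.379   0.0552]
w1 clock 11024 [0.0898 0.0918 0.0929] topbbox [[0.4835 0.1036]
 [0.6227 0.1855]]
  flange 635
s2 loose ztop 0.0662 21 (array([0.5376, 0.0494, 0.0274]), np.float64(0.003)) (array([0.5376, 0.0492, 0.028 ]), np.float64(0.003)) bbox [0.5387 0.0481 0.0452]
s2 stack ztop 0.0901 31 (array([ 0.4559, -0.3857,  0.0266]), np.float64(0.0016)) (array([ 0.4563, -0.3859,  0.028 ]), np.float64(0.0017)) bbox [ 0.4584 -0.3854  0.0583]
s2 clock 1329 [0.0751 0.093  0.0971] topbbox [[0.46   0.0976]
 [0.6208 0.2326]]
  flange 212
d2 loose ztop 0.0637 38 (array([0.5399, 0.0488, 0.0262]), np.float64(0.0014)) (array([0.5399, 0.0493, 0.028 ]), np.float64(0.0015)) bbox [0.5387 0.0497 0.0425]
d2 stack ztop 0.0873 89 (array([ 0.4586, -0.3855,  0.0264]), np.float64(0.0013)) (array([ 0.4589, -0.3856,  0.028 ]), np.float64(0.0013)) bbox [ 0.459  -0.3859  0.0545]
d2 clock 1221 [0.0689 0.0898 0.0913] topbbox [[0.4858 0.1006]
 [0.6162 0.2356]]
  flange 134
```

```bash
python3 -m inch '[0.08,0.09,-0.4,0,0,0,1, 0.08,0.09,-0.4,0,0,0,1, 0.08,0.09,-0.4,0,0,0,1, 0.08,0.09,-0.4,0,0,0,1, 0.08,0.09,-0.4,0,0,0,1, 0.07,0.09,-0.4,0,0,0,1, 0,0,-0.2,0,0,0,1, 0,0,-0.2,0,0,0,1, 0,0,-0.09,0,0,0,1, 0,0,0,0,0,0,1]'
python3 -m inch '[0,0,0,0,0,0,-1, 0,0,0,0,0,0,-1, 0,0,0,0,0,0,-1, 0,0,0,0,0,0,-1, 0,0,0,0,0,0,-1, 0,0,0,0,0,0,-1, 0,0,0,0,0,0,-1, 0,0,0,0,0,0,-1, 0,0,0,0,0,0,-1, 0,0,0,0,0,0,-1]' 12
```

```text
clock: 3.25
tcp_pos: [0.5387, 0.0504, 0.0608]
ee_rot: [0.708, 0.706, -0.001, -0.0]
force: [-1.0, 0.4, 0.0]
width: 0.088
grip_force: 0.0
clock: 4.25
tcp_pos: [0.5398, 0.0517, 0.0621]
ee_rot: [0.708, 0.706, 0.0, 0.0]
force: [-0.8, -0.5, 5.5]
width: 0.0531
grip_force: 11.5
```

```bash
python3 -m inch '[0,0,0.1,0,0,0,-1, 0,0,0.3,0,0,0,-1, 0,0,0.4,0,0,0,-1, 0,0,0.4,0,0,0,-1, 0,0,0.4,0,0,0,-1, 0,-0.05,0.3,0,0,0,-1, -0.03,-0.15,0.1,0,0,0,-1, -0.06,-0.25,0,0,0,0,-1, -0.06,-0.3,0,0,0,0,-1, -0.06,-0.3,0,0,0,0,-1]'
python3 -m inch '[-0.06,-0.3,0,0,0,0,-1, -0.06,-0.35,0,0,0,0,-1, -0.06,-0.35,0,0,0,0,-1, -0.06,-0.35,0,0,0,0,-1, -0.06,-0.35,0,0,0,0,-1, -0.06,-0.35,0,0,0,0,-1, -0.06,-0.3,0,0,0,0,-1, -0.06,-0.25,0,0,0,0,-1, -0.06,-0.2,0,0,0,0,-1, -0.06,-0.1,0,0,0,0,-1]'
python3 - <<'E'
from h import *
w=cam('wrist','w3');s=cam('scene','s3');d=cam('side','d3')
a=s['pixels'][190:290,290:420];b=d['pixels'][150:300,200:360];
cv2.imwrite('pics/v3.png',np.hstack([cv2.resize(a,(390,300)),cv2.resize(b,(320,300)),])[:,:,::-1])
st=robot.state();print(st['tcp_pos'],st['force'],st['width'],st['grip_force'])
E
```

```text
clock: 5.25
tcp_pos: [0.518, -0.0541, 0.2621]
ee_rot: [0.708, 0.707, -0.0, 0.0]
force: [0.1, -1.3, -2.5]
width: 0.0531
grip_force: 11.9
clock: 6.25
tcp_pos: [0.4576, -0.3451, 0.2618]
ee_rot: [0.709, 0.706, -0.0, -0.0]
force: [-0.1, 0.1, -1.9]
width: 0.0526
grip_force: 11.9
[ 0.45823695 -0.34298995  0.26174404] [-0.01163961 -0.09410987 -1.04554478] 0.05260032713552559 11.944923326082062
```

View pics/v3.png

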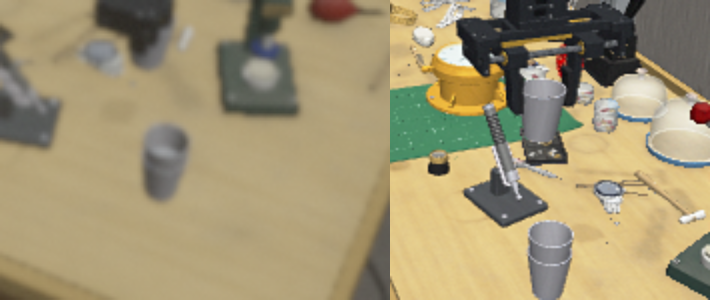

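The scene crop shows the stack standing free at (165,160). The side crop shows the cup held upright at (543,110) and the stack at (550,260). Now I get the cup's offset from the stack in the same cameras.

Run:
```python
from h import *
from scipy.optimize import least_squares
for n in('d3','s3'):
    W=cloud(dict(np.load(f'pics/{n}.npz')))
    for nm,c,lo,hi in(('held',(.458,-.343),.198,.24),('stack',(.459,-.385),.045,.095)):
        p=W[(np.hypot(W[...,0]-c[0],W[...,1]-c[1])<.045)&(W[...,2]>lo)&(W[...,2]<hi)]
        if len(p)<15: print(n,nm,len(p));continue
        # cone fit: r = r0 + t*(z-lo), slope 9/62
        base={'held':None,'stack':.026}[nm]
        k=9/62
        if nm=='stack':
            p=p[p[:,2]>.064]; f=lambda x:np.hypot(p[:,0]-x[0],p[:,1]-x[1])-(.019+k*(p[:,2]-.026))-x[2]*0
        else: f=lambda x:np.hypot(p[:,0]-x[0],p[:,1]-x[1])-(.019+k*(p[:,2]-x[2]))
        s=least_squares(f,[*c,.2],loss='soft_l1',f_scale=.001); print(n,nm,len(p),np.round(s.x,4),'zmin',np.round(p[:,2].min(),4),np.std(s.fun))
```

```text
d3 held 245 [ 0.4576 -0.3455  0.2007] zmin 0.2001 0.00165200582999619
d3 stack 342 [ 0.4586 -0.3855  0.2   ] zmin 0.0641 0.0011128349824807249
s3 held 73 [ 0.4537 -0.349   0.2118] zmin 0.2034 0.0024406877357906376
s3 stack 163 [ 0.4566 -0.3859  0.2   ] zmin 0.0641 0.0026303631732644446
```

```bash
python3 -m inch '[0.01,-0.2,0,0,0,0,-1, 0.005,-0.19,0,0,0,0,-1, 0,0,-0.2,0,0,0,-1, 0,0,-0.4,0,0,0,-1, 0,0,-0.3,0,0,0,-1, 0,0,-0.15,0,0,0,-1, 0,0,-0.1,0,0,0,-1, 0,0,-0.1,0,0,0,-1, 0,0,-0.1,0,0,0,-1, 0,0,-0.05,0,0,0,-1]'
python3 - <<'E'
from h import *
d=cam('side','d4'); st=robot.state();print(st['tcp_pos'],st['force'],st['width'],st['moment'])
cv2.imwrite('pics/v4.png',cv2.resize(d['pixels'][200:310,230:340,::-1],(440,440)))
E
```

```text
clock: 7.4
tcp_pos: [0.4603, -0.3823, 0.1215]
ee_rot: [0.708, 0.706, 0.0, 0.0]
force: [0.0, -1.1, -0.4]
width: 0.0528
grip_force: 11.9
[ 0.45990666 -0.38214648  0.12090409] [-0.76955967  0.25017917 -1.5327818 ] 0.052887500711366796 [-0.02017443  0.00220097  0.01582065]
```

View pics/v4.png

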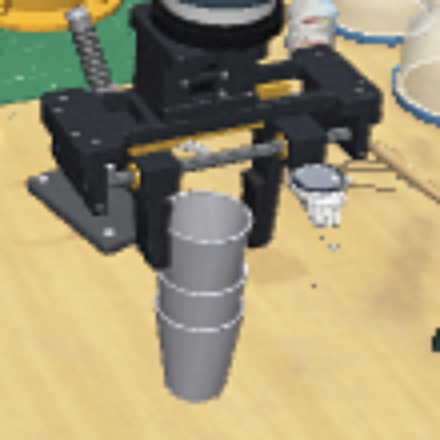

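The picture shows the cup inside the stack's top cup, its rim at about (205,215), still a few mm high and with no contact force. I go down the rest of the way gently.

```bash
python3 -m inch '[0,-0.01,-0.02,0,0,0,-1, 0,0,-0.02,0,0,0,-1, 0,0,-0.02,0,0,0,-1, 0,0,-0.01,0,0,0,-1, 0,0,-0.01,0,0,0,-1, 0,0,0,0,0,0,-1, 0,0,0,0,0,0,-1, 0,0,0,0,0,0,-1, 0,0,0,0,0,0,-1, 0,0,0,0,0,0,-1]'
```

```text
clock: 8.45
tcp_pos: [0.4601, -0.3833, 0.1138]
ee_rot: [0.708, 0.706, -0.0, 0.0]
force: [0.3, 0.4, -1.2]
width: 0.053
grip_force: 12.0
```

```bash
python3 -m inch '[0,0,-0.01,0,0,0,-1, 0,0,0,0,0,0,-1, 0,0,0,0,0,0,1, 0,0,0,0,0,0,1, 0,0,0,0,0,0,1, 0,0,0,0,0,0,1, 0,0,0,0,0,0,1, 0,0,0,0,0,0,1, 0,0,0,0,0,0,1, 0,0,0.3,0,0,0,1]'
python3 -m inch '[0,0.1,0.4,0,0,0,1, 0,0.2,0.4,0,0,0,1, 0,0.3,0.3,0,0,0,1, 0,0.3,0.2,0,0,0,1, 0,0.3,0.2,0,0,0,1, 0,0.3,0,0,0,0,1, 0,0.3,0,0,0,0,1, 0,0.2,0,0,0,0,1, 0,0,0,0,0,0,1, 0,0,0,0,0,0,1]'
python3 - <<'E'
from h import *
d=cam('side','d5'); w=cam('wrist','w5'); s=cam('scene','s5'); st=robot.state();print(st['tcp_pos'],st['force'],st['width'],st['ee_rot'],st['q'])
cv2.imwrite('pics/v5.png',np.hstack([cv2.resize(d['pixels'][150:310,200:340,::-1],(350,400)),cv2.resize(w['pixels'][:,:,::-1],(450,400))]))
E
```

```text
clock: 9.45
tcp_pos: [0.4578, -0.3819, 0.1397]
ee_rot: [0.708, 0.706, -0.0, -0.003]
force: [0.3, -0.5, 0.1]
width: 0.0881
grip_force: 0.0
clock: 10.45
tcp_pos: [0.4601, -0.1838, 0.2928]
ee_rot: [0.708, 0.706, -0.0, 0.0]
force: [-0.3, -0.3, -0.3]
width: 0.088
grip_force: 0.0
[ 0.45992317 -0.18469615  0.29258588] [-0.13973285  0.14975788  0.36727025] 0.08823002096904156 [ 7.08667214e-01  7.05542877e-01 -1.64576613e-04  2.89059105e-05] [ 0.78770387  0.29061737 -0.59153756  1.87666016  0.18788927  1.02959025
  0.11375208]
```

View pics/v5.png

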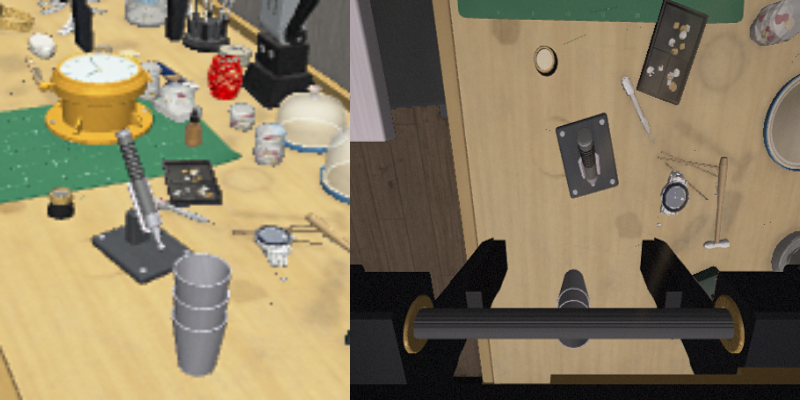

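Nested: the side view shows three stacked rims at (202,300). The wrist view shows the rest at (587,155) with the probe's rear end up. Now I fit the probe axis.

```bash
cat >> h.py <<'E'
from scipy.optimize import least_squares
def cyl(p,o,a,r):
    "fit cylinder axis; returns point at same param & direction"
    a=np.array(a)/np.linalg.norm(a);e1=np.cross(a,[1,0,0]);e1/=np.linalg.norm(e1);e2=np.cross(a,e1)
    def g(x): 
        d=a+x[2]*e1+x[3]*e2; return o+x[0]*e1+x[1]*e2,d/np.linalg.norm(d)
    def f(x):
        q,d=g(x); return np.linalg.norm(np.cross(p-q,d),axis=1)-r
    s=least_squares(f,[0]*4,loss='soft_l1',f_scale=.001); return *g(s.x),np.std(s.fun)
E
python3 - <<'E'
from h import *
a0=np.array([0,.574,.819]); o0=np.array([.475,-.18,.09])
for n in('d5','s5','w5'):
    D=dict(np.load(f'pics/{n}.npz'));W=cloud(D).reshape(-1,3);W=W[~np.isnan(W[:,0])]
    # base top
    b=W[(abs(W[:,0]-.48)<.08)&(abs(W[:,1]+.19)<.08)&(W[:,2]>.008)&(W[:,2]<.017)]
    r=cv2.minAreaRect((b[:,:2]*1000).astype(np.float32)); print(n,'base',len(b),r,round(np.median(b[:,2]),4))
    q,d=o0,a0
    for k in range(4):
        t=(W-q)@d; z=W[:,2]
        m=(np.linalg.norm(np.cross(W-q,d),axis=1)<.013)&(z>.095)&(z<.16)
        if m.sum()<15: break
        q,d,s=cyl(W[m],q,d,.0085)
    t=(W[m]-q)@d
    q0=q+d*(.024-q[2])/d[2]  # axis pt at z=.024
    print(n,m.sum(),'pt@.024',np.round(q0,4),'dir',np.round(d,3),'tilt',np.degrees(np.arccos(d[2])),'az',np.degrees(np.arctan2(d[1],d[0])),'res',s,'rear t',round(((W[m]-q0)@d).max(),4))
E
```

```text
d5 base 421 ((483.4683532714844, -185.69107055664062), (84.06068420410156, 104.02456665039062), 13.4953031539917) 0.0108
d5 122 pt@.024 [ 0.4924 -0.2182  0.024 ] dir [-0.14   0.566  0.813] tilt 35.63995860398538 az 103.93679048835203 res 0.001513084974878804 rear t 0.1453
s5 base 309 ((478.4572448730469, -195.89852905273438), (138.69943237304688, 129.05006408691406), 8.514840126037598) 0.0122
s5 73 pt@.024 [ 0.492  -0.2122  0.024 ] dir [-0.16   0.506  0.847] tilt 32.06014975354574 az 107.5478372348701 res 0.002513599059269471 rear t 0.1462
w5 base 3137 ((506.83526611328125, -175.52001953125), (132.19361877441406, 104.30116271972656), 13.837410926818848) 0.0123
w5 625 pt@.024 [ 0.4921 -0.2165  0.024 ] dir [-0.14   0.562  0.815] tilt 35.41641925008921 az 103.97971289637637 res 0.0018691028731004369 rear t 0.1487
```

```bash
cat >> h.py <<'E'
from scipy.spatial.transform import Rotation as Ro
def tgt(a,h):
    a=np.array(a)/np.linalg.norm(a);h=np.array(h,float);h-=a*(h@a);h/=np.linalg.norm(h)
    return Ro.from_matrix(np.stack([np.cross(h,-a),h,-a],1))
def delta(R,p):
    "shift in 0.1 m, rotvec in turns, angle deg"
    s=robot.state();rv=(R*Ro.from_quat(s['ee_rot']).inv()).as_rotvec()
    return np.round((np.array(p)-s['tcp_pos'])*10,3),np.round(rv/2/np.pi,4),round(np.degrees(np.linalg.norm(rv)),1)
A35=np.array([-.1358,.5573,.8192]);A35/=np.linalg.norm(A35);H=np.array([.9716,.2368,0]);P0=np.array([.4922,-.2174,.024])
E
python3 -c "
from h import *
R=tgt(A35,H);print(R.as_quat())
for t in(.26,.11):print(P0+A35*t,delta(R,P0+A35*t))
print(A35)"
```

```text
[ 0.58915394  0.74998292 -0.18576727  0.23646094]
[ 0.456894   -0.07251023  0.23697991] (array([-0.03 ,  1.122, -0.556]), array([-0.0967, -0.0114,  0.0375]), np.float64(37.6))
[ 0.47726285 -0.15610048  0.11410688] (array([ 0.173,  0.286, -1.785]), array([-0.0967, -0.0114,  0.0375]), np.float64(37.6))
[-0.13579229  0.55726836  0.81915349]
```

```bash
python3 -m inch '[-0.005,0.19,-0.05,-0.0121,-0.0014,0.0047,1, -0.005,0.19,-0.05,-0.0121,-0.0014,0.0047,1, -0.005,0.19,-0.05,-0.0121,-0.0014,0.0047,1, -0.005,0.19,-0.05,-0.0121,-0.0014,0.0047,1, -0.005,0.18,-0.1,-0.0121,-0.0014,0.0047,1, -0.005,0.18,-0.1,-0.0121,-0.0014,0.0047,1, 0,0,-0.1,-0.0121,-0.0014,0.0047,1, 0,0,-0.05,-0.012,-0.0014,0.0046,1, 0,0,0,0,0,0,1, 0,0,0,0,0,0,1]'
python3 - <<'E'
from h import *
w=cam('wrist','w6');d=cam('side','d6')
R=tgt(A35,H);s=robot.state();print(s['tcp_pos'],s['q'],s['force'],delta(R,P0+A35*.11))
a0=A35;o0=P0+A35*.08
for n,D in(('w6',w),('d6',d)):
    W=cloud(D).reshape(-1,3);W=W[~np.isnan(W[:,0])]
    q,dd=o0,a0
    for k in range(4):
        t=(W-P0)@A35
        m=(np.linalg.norm(np.cross(W-q,dd),axis=1)<.013)&(t>.088)&(t<.155)
        if m.sum()<15: break
        q,dd,sd=cyl(W[m],q,dd,.0085)
    q0=q+dd*(.024-q[2])/dd[2]
    print(n,m.sum(),np.round(q0,4),np.round(dd,3),sd,round(((W[m]-q0)@dd).max(),4), np.round(q+dd*(.11-(q-q0)@dd),4))
cv2.imwrite('pics/v6.png',w['pixels'][:,:,::-1])
E
```

```text
clock: 11.6
tcp_pos: [0.4572, -0.0716, 0.2376]
ee_rot: [0.589, 0.75, -0.186, 0.235]
force: [-0.4, 0.6, 0.1]
width: 0.0884
grip_force: 0.0
[ 0.45752932 -0.07223154  0.23823827] [ 0.17795611  0.34298207 -0.59725997  2.13891454  0.93384036  1.08296046
 -0.78135956] [-0.09540064  0.40458591 -0.09644476] (array([ 0.197, -0.839, -1.241]), array([-0.0002, -0.0002,  0.0003]), np.float64(0.2))
w6 566 [ 0.4908 -0.2128  0.024 ] [-0.131  0.542  0.83 ] 0.0021722792166636693 0.1469 [ 0.4764 -0.1531  0.1153]
d6 114 [ 0.4938 -0.2173  0.024 ] [-0.153  0.561  0.813] 0.0013728750416405657 0.1451 [ 0.477  -0.1555  0.1135]
```

```bash
python3 -m inch '[0.03,-0.12,-0.18,0,0,0,1, 0.03,-0.12,-0.18,0,0,0,1, 0.03,-0.12,-0.18,0,0,0,1, 0.03,-0.12,-0.18,0,0,0,1, 0.02,-0.12,-0.18,0,0,0,1, 0.02,-0.12,-0.18,0,0,0,1, 0.02,-0.08,-0.11,0,0,0,1, 0.017,-0.04,-0.05,0,0,0,1, 0,0,0,0,0,0,1, 0,0,0,0,0,0,1]'
python3 -m inch '[0,0,0,0,0,0,-1, 0,0,0,0,0,0,-1, 0,0,0,0,0,0,-1, 0,0,0,0,0,0,-1, 0,0,0,0,0,0,-1, 0,0,0,0,0,0,-1, 0,0,0,0,0,0,-1, 0,0,0,0,0,0,-1, 0,0,0,0,0,0,-1, 0,0,0,0,0,0,-1]' 20
python3 -c "
from h import *
s=robot.state();print(s,(s['tcp_pos']-P0)@A35,s['tcp_pos']-P0-A35*.11)"
```

```text
clock: 12.7
tcp_pos: [0.4772, -0.1554, 0.1144]
ee_rot: [0.589, 0.75, -0.186, 0.236]
force: [-0.4, -0.0, 0.3]
width: 0.0882
grip_force: 0.0
clock: 13.7
tcp_pos: [0.4767, -0.1553, 0.1137]
ee_rot: [0.589, 0.751, -0.186, 0.236]
force: [0.2, 0.8, 0.4]
width: 0.0162
grip_force: 20.0
{'clock': 13.7, 'q': array([ 0.22528532,  0.594303  , -0.4371815 ,  2.18071934,  1.29007908,
        0.89331919, -0.99987001]), 'joint_vel': array([-8.49367122e-04, -4.04159728e-04, -5.59197720e-04, -2.16362495e-04,
        6.75116876e-05, -9.77755813e-04,  2.76295027e-04]), 'joint_efforts': array([-2.61982303e-02, -4.50919139e+01, -3.38210285e+00, -1.14524263e+01,
        9.74860378e-01,  1.89418517e+00,  7.50951207e-03]), 'tcp_pos': array([ 0.47674209, -0.15534447,  0.11372538]), 'ee_rot': array([ 0.58858164,  0.75054369, -0.18637448,  0.23562763]), 'force': array([0.18084639, 0.83179742, 0.38946026]), 'moment': array([ 0.45751846, -0.01867325, -0.01898919]), 'grip_force': 19.998964481055737, 'width': 0.016168737153093436} 0.11017950480250087 [-0.00052076  0.00075601 -0.0003815 ]
```

```bash
python3 -m inch '[-0.03,0.11,0.16,0,0,0,-1, -0.03,0.11,0.16,0,0,0,-1, -0.03,0.11,0.16,0,0,0,-1, -0.03,0.11,0.16,0,0,0,-1, 0,0,0.2,0,0,0,-1, 0,0,0.3,0,0,0,-1, 0,0,0.3,0,0,0,-1, 0,0,0,0,0,0,-1, 0,0,0,0,0,0,-1, 0,0,0,0,0,0,-1]'
python3 - <<'E'
from h import *
cam('side','d7');cam('wrist','w7');cam('scene','s7')
for n in('w1','d5','d7','s1','s7'):
    D=dict(np.load(f'pics/{n}.npz'));W=cloud(D);c=np.array([.55,.17,0])
    for it in range(3):
        r=np.hypot(*(W-c)[...,:2].transpose(2,0,1)); z=W[...,2]
        b=W[(z>.063)&(z<.086)&(r<.0755)&(r>.066)]
        f=W[(z>.001)&(z<.0075)&(r<.087)&(r>.076)]
        dr=W[(z>.012)&(z<.056)&(r<.062)&(r>.05)]
        lb=[(p,R) for p,R in((b,.072),(f,.082),(dr,.056)) if len(p)>15]
        g=lambda x:np.concatenate([np.hypot(p[:,0]-x[0],p[:,1]-x[1])-R for p,R in lb])
        s=least_squares(g,c[:2],loss='soft_l1',f_scale=.001);c=np.array([*s.x,0])
    each=[np.round(least_squares(lambda x:np.hypot(p[:,0]-x[0],p[:,1]-x[1])-R,c[:2],loss='soft_l1',f_scale=.001).x,4) for p,R in lb]
    print(n,len(b),len(f),len(dr),np.round(c[:2],4),each,np.std(s.fun))
    r=np.hypot(*(W-c)[...,:2].transpose(2,0,1));az=np.degrees(np.arctan2(*(W-c)[...,1::-1].transpose(2,0,1)))
    top=z[(r<.05)];print('  top z',np.nanmedian(top), 'flange top',np.nanmedian(z[(r>.074)&(r<.08)&(z<.02)]))
    m=(z>.055)&(z<.1)&(r>.078)&(r<.1); print('  lugs az hist',np.histogram(az[m],np.arange(-180,181,15))[0])
    m=(z>.012)&(z<.03)&(r>.062)&(r<.074); 
    for k in(45,135,-45,-135):
        mm=m&(abs(az-k)<25); 
        if mm.sum()>3: print('  bracket',k,mm.sum(),np.round(np.percentile(az[mm],[10,50,90]),1))
E
```

```text
clock: 14.7
tcp_pos: [0.464, -0.1115, 0.2565]
ee_rot: [0.588, 0.751, -0.187, 0.235]
force: [-0.2, -0.2, -1.4]
width: 0.0164
grip_force: 20.0
w1 842 684 0 [0.5507 0.1744] [array([0.5519, 0.1766]), array([0.5504, 0.1706])] 0.0029798988818453306
  top z 0.09087359190951293 flange top 0.010884888969937409
  lugs az hist [14  0  0  0  0 41  3  0  0  0 12 62 36  0  0  0  0  0  0  0  0  0  0 84]
  bracket -135 41 [-157.  -137.5 -118.6]
d5 227 83 281 [0.5537 0.1722] [array([0.5541, 0.1731]), array([0.5535, 0.1721]), array([0.5535, 0.1716])] 0.0024825135868357883
  top z 0.08935015622049826 flange top 0.009246635345121379
  lugs az hist [6 0 0 0 0 1 0 0 0 0 2 0 1 0 0 0 0 0 0 0 0 0 0 5]
  bracket -45 8 [-53.2 -51.3 -48.9]
  bracket -135 7 [-138.8 -136.8 -136.4]
d7 187 86 261 [0.5539 0.1719] [array([0.5542, 0.1728]), array([0.5538, 0.1712]), array([0.5537, 0.1716])] 0.0024033927451696706
  top z 0.0891497285470354 flange top 0.008856823946252326
  lugs az hist [6 0 0 0 0 0 0 0 0 0 1 2 1 0 0 0 0 0 0 0 0 0 0 6]
  bracket -135 7 [-139.1 -138.7 -136.4]
s1 76 39 99 [0.5512 0.1718] [array([0.5509, 0.1724]), array([0.5504, 0.1715]), array([0.5522, 0.1708])] 0.0027872951017073964
  top z -0.8985452214477133 flange top -0.444892170410051
  lugs az hist [0 0 1 1 2 3 1 0 0 0 0 0 0 0 0 0 0 0 0 0 0 0 0 0]
  bracket -45 7 [-57.5 -52.4 -47.8]
  bracket -135 16 [-152.4 -137.5 -113.1]
s7 155 74 160 [0.5529 0.1699] [array([0.5533, 0.1702]), array([0.5527, 0.1689]), array([0.5525, 0.1701])] 0.0028431385144412537
  top z 0.08849338937204387 flange top 0.007044436298426569
  lugs az hist [ 0  2  1  0  0  1  0  0  0  0  0  0  0  1  1  0  0  0  0  0  0  0  0 12]
  bracket 135 11 [114.3 131.7 141.5]
  bracket -45 8 [-60.7 -54.  -51.5]
  bracket -135 14 [-151.9 -139.3 -118.4]
```

```bash
cat >> h.py <<'E'
def setup(cx,cy,yawdeg,lean):
    m=np.radians(-90+yawdeg);l=np.radians(lean)
    a=np.array([np.sin(l)*np.cos(m),np.sin(l)*np.sin(m),np.cos(l)]);h=np.array([np.cos(np.radians(yawdeg)),np.sin(np.radians(yawdeg)),0])
    seam=[np.array([cx+.06*np.cos(m+np.radians(k)),cy+.06*np.sin(m+np.radians(k)),.012]) for k in range(-36,37,12)]
    return a,h,seam
E
python3 -c "
from h import *
a,h,s=setup(.553,.1715,-4,42);print(a,s[3]);p=s[3]+a*.156;print(p,delta(tgt(a,h),p))"
```

```text
[-0.04667619 -0.66750064  0.74314483] [0.54881461 0.11164616 0.012     ]
[0.54153313 0.00751606 0.12793059] (array([ 0.773,  1.189, -1.286]), array([ 0.2137,  0.0176, -0.0422]), np.float64(78.7))
```

```bash
python3 -m inch '[0.065,0.1,0,0.0178,0.0015,-0.0035,-1, 0.065,0.1,0,0.0178,0.0015,-0.0035,-1, 0.065,0.1,0,0.0178,0.0015,-0.0035,-1, 0.065,0.1,0,0.0178,0.0015,-0.0035,-1, 0.065,0.1,0,0.0178,0.0015,-0.0035,-1, 0.065,0.1,0,0.0178,0.0015,-0.0035,-1, 0.065,0.1,0,0.0178,0.0015,-0.0035,-1, 0.065,0.1,0,0.0178,0.0015,-0.0035,-1, 0.065,0.1,0,0.0178,0.0015,-0.0035,-1, 0.065,0.1,0,0.0178,0.0015,-0.0035,-1]'
python3 -m inch '[0.065,0.1,0,0.0178,0.0015,-0.0035,-1, 0.065,0.09,0,0.0178,0.0015,-0.0035,-1, 0,0,-0.2,0,0,0,-1, 0,0,-0.3,0,0,0,-1, 0,0,-0.2,0,0,0,-1, 0,0,-0.1,0,0,0,-1, 0,0,0,0,0,0,-1, 0,0,0,0,0,0,-1, 0,0,0,0,0,0,-1, 0,0,0,0,0,0,-1]'
python3 - <<'E'
from h import *
w=cam('wrist','w8');d=cam('side','d8');cam('scene','s8')
s=robot.state();print(s['tcp_pos'],s['q'],s['force'])
a,h,S=setup(.553,.1715,-4,42);print(delta(tgt(a,h),S[3]+a*.156))
cv2.imwrite('pics/v8.png',np.hstack([cv2.resize(w['pixels'],(480,360)),cv2.resize(d['pixels'][150:260,190:290],(320,360))])[:,:,::-1])
E
```

```text
clock: 15.85
tcp_pos: [0.53, -0.0115, 0.2574]
ee_rot: [0.69, 0.678, 0.191, -0.168]
force: [-0.4, -0.0, -2.3]
width: 0.0161
grip_force: 20.0
clock: 16.85
tcp_pos: [0.5433, 0.0076, 0.1786]
ee_rot: [0.683, 0.637, 0.262, -0.244]
force: [-0.0, 0.1, -1.7]
width: 0.0163
grip_force: 20.0
[0.54295925 0.00758958 0.17814932] [ 0.87818636  0.78905746 -0.83697298  1.83628602 -0.23304003  0.82362529
  0.28493851] [-0.35407906  0.23018968 -0.61157916]
(array([-0.014, -0.001, -0.502]), array([ 0.0003, -0.    ,  0.    ]), np.float64(0.1))
```

View pics/v8.png

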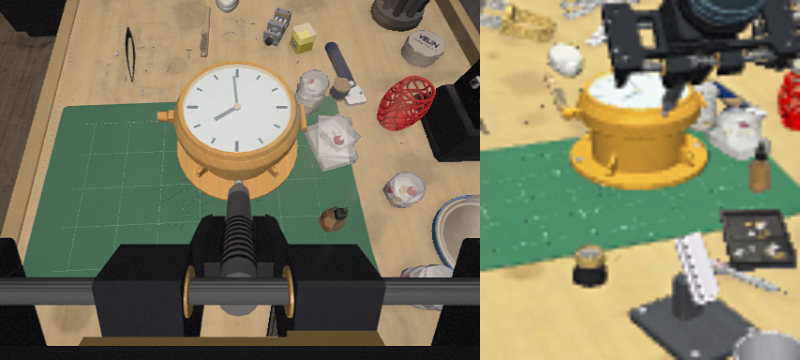

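The wrist view shows the whole clock, with brackets at (203,170) and (273,175) and the probe nose at (238,185). The side view shows the clock clear and the rest empty. Now I fit clock, brackets and probe tip in the same wrist cloud.

```bash
cat > m.py <<'E'
from h import *
import sys
n=sys.argv[1]; yaw0=-4
D=dict(np.load(f'pics/{n}.npz'));W=cloud(D);c=np.array([.553,.1715,0]);z=W[...,2]
for it in range(3):
    r=np.hypot(*(W-c)[...,:2].transpose(2,0,1))
    sets=[(W[(z>.063)&(z<.086)&(r<.0755)&(r>.066)],.072),(W[(z>.001)&(z<.0075)&(r<.087)&(r>.076)],.082),(W[(z>.013)&(z<.056)&(r<.062)&(r>.05)],.056)]
    lb=[x for x in sets if len(x[0])>15]
    g=lambda x:np.concatenate([np.hypot(p[:,0]-x[0],p[:,1]-x[1])-R for p,R in lb])
    s=least_squares(g,c[:2],loss='soft_l1',f_scale=.001);c=np.array([*s.x,0])
print('clock',np.round(c[:2],4),[(len(p),np.round(least_squares(lambda x:np.hypot(p[:,0]-x[0],p[:,1]-x[1])-R,c[:2],loss='soft_l1',f_scale=.001).x,4)) for p,R in lb],np.std(s.fun))
r=np.hypot(*(W-c)[...,:2].transpose(2,0,1));az=np.degrees(np.arctan2(*(W-c)[...,1::-1].transpose(2,0,1)))
print('top',np.nanmedian(z[r<.05]),'flange',np.nanmedian(z[(r>.075)&(r<.08)&(z<.02)&(z>0)]))
for lo,hi in((.014,.03),(.02,.034)):
  m=(z>lo)&(z<hi)&(r>.062)&(r<.073)
  for k in(-45,-135):
    mm=m&(abs(az-k-yaw0)<9); print('bracket',k,mm.sum(),np.round(np.percentile(az[mm],[5,25,50,75,95]),1) if mm.sum() else '')
m=(z>.055)&(z<.1)&(r>.079)&(r<.095);e=np.radians(az)
for k in(0,180):
    mm=m&(np.cos(e-np.radians(k+yaw0))>.96); print('lug',k,mm.sum(),np.degrees(np.angle(np.exp(1j*e[mm]).mean())))
st=robot.state();R=Ro.from_quat(st['ee_rot']);a=-R.as_matrix()[:,2];tcp=st['tcp_pos'];o=tcp-a*.110
P=W.reshape(-1,3);P=P[~np.isnan(P[:,0])];q,d=tcp.copy(),a.copy()
for it in range(4):
    t=(P-o)@a;m=(np.linalg.norm(np.cross(P-q,d),axis=1)<.014)&(t>.032)&(t<.084)
    q,d,sd=cyl(P[m],q,d,.0085)
print('probe',m.sum(),sd,'axis',np.round(d,3),'vs',np.round(a,3),'offset at tcp',np.round((q-tcp)-((q-tcp)@d)*d,4))
t=(P-o)@a;rr=np.linalg.norm(np.cross(P-q,d),axis=1);m=(rr<.012)&(t>-.01)&(t<.05)
qs=np.arange(-.012,.052,.002);print([(round(x*1000),int(k),round(rr[m&(t>=x)&(t<x+.002)].max()*1000,1) if k else 0) for x,k in zip(qs,np.histogram(t[m],qs)[0])])
tip=q+d*((o-q)@d);print('probe axis at nominal origin',np.round(tip,4),'kin',np.round(o,4))
E
python3 m.py w8; python3 m.py d8|tail -3
```

```text
clock [0.5535 0.1747] [(2351, array([0.5536, 0.176 ])), (784, array([0.5533, 0.1715])), (211, array([0.5534, 0.1736]))] 0.0026953312876981
top 0.09069682580964039 flange 0.010766713848076913
bracket -45 66 [-52.3 -52.  -51.3 -49.6 -48.6]
bracket -135 66 [-139.7 -138.4 -136.9 -136.2 -135.9]
bracket -45 41 [-52.3 -51.8 -50.5 -49.1 -48.6]
bracket -135 43 [-139.7 -138.7 -137.2 -136.3 -136. ]
lug 0 23 -8.946283393473404
lug 180 121 178.69516222329543
probe 754 0.00022772898309738262 axis [-0.048 -0.666  0.744] vs [-0.047 -0.666  0.744] offset at tcp [0.0004 0.0007 0.0007]
[(-12, 0, 0), (-10, 0, 0), (-8, 0, 0), (-6, 0, 0), (-4, 0, 0), (-2, 0, 0), (0, 0, 0), (2, 0, 0), (4, 13, np.float64(4.0)), (6, 19, np.float64(4.1)), (8, 8, np.float64(3.1)), (10, 0, 0), (12, 0, 0), (14, 2, np.float64(3.9)), (16, 3, np.float64(4.3)), (18, 2, np.float64(4.4)), (20, 0, 0), (22, 0, 0), (24, 0, 0), (26, 0, 0), (28, 0, 0), (30, 9, np.float64(8.6)), (32, 23, np.float64(9.1)), (34, 17, np.float64(8.7)), (36, 25, np.float64(9.0)), (38, 22, np.float64(9.0)), (40, 23, np.float64(8.9)), (42, 23, np.float64(8.9)), (4
[... 367 characters left out ...]
, (2, 0, 0), (4, 0, 0), (6, 1, np.float64(1.8)), (8, 1, np.float64(5.3)), (10, 0, 0), (12, 0, 0), (14, 1, np.float64(5.1)), (16, 0, 0), (18, 1, np.float64(4.5)), (20, 0, 0), (22, 0, 0), (24, 0, 0), (26, 0, 0), (28, 2, np.float64(7.4)), (30, 0, 0), (32, 0, 0), (34, 0, 0), (36, 2, np.float64(7.8)), (38, 2, np.float64(11.5)), (40, 1, np.float64(8.0)), (42, 3, np.float64(8.5)), (44, 0, 0), (46, 0, 0), (48, 2, np.float64(9.3))]
probe axis at nominal origin [0.5497 0.0789 0.0947] kin [0.5481 0.0809 0.0963]m.py:20: RuntimeWarning: Mean of empty slice.
  mm=m&(np.cos(e-np.radians(k+yaw0))>.96); print('lug',k,mm.sum(),np.degrees(np.angle(np.exp(1j*e[mm]).mean())))
  ret = ret.dtype.type(ret / rcount)
```

```bash
cat >> h.py <<'E'
CLK=(.553,.1717,-4.1,42)
def favg(n=6):
    f=[]
    for _ in range(n): imaging.read_camera('wrist'); f.append(robot.state()['force'])
    return np.mean(f,0),np.std(f,0)
E
python3 -c "
from h import *
a,h,S=setup(*CLK);print(a,np.round(S,4))
print(delta(tgt(a,h),S[0]+a*(.106+.06)),delta(tgt(a,h),S[0]+a*(.106+.012)));print(favg(5))"
```

```text
[-0.04784113 -0.66741816  0.74314483] [[0.5144 0.1258 0.012 ]
 [0.5247 0.1188 0.012 ]
 [0.5364 0.1141 0.012 ]
 [0.5487 0.1119 0.012 ]
 [0.5612 0.1123 0.012 ]
 [0.5734 0.1153 0.012 ]
 [0.5847 0.1208 0.012 ]]
(array([-0.365,  0.074, -0.428]), array([ 0.0003, -0.    , -0.0003]), np.float64(0.1)) (array([-0.343,  0.395, -0.785]), array([ 0.0003, -0.    , -0.0003]), np.float64(0.1))
(array([ 0.00151419,  0.20392521, -0.83804304]), array([0.63118186, 0.13688756, 0.78033007]))
```

```bash
python3 -m inch '[-0.12,0.025,-0.14,0,0,0,-1, -0.12,0.025,-0.14,0,0,0,-1, -0.12,0.025,-0.15,0,0,0,-1, 0.005,0.08,-0.09,0,0,0,-1, 0.006,0.08,-0.09,0,0,0,-1, 0.006,0.08,-0.09,0,0,0,-1, 0.006,0.08,-0.085,0,0,0,-1, 0,0,0,0,0,0,-1, 0,0,0,0,0,0,-1, 0,0,0,0,0,0,-1]'
python3 - <<'E'
from h import *
w=cam('wrist','w9');d=cam('side','d9');s=robot.state()
a,h,S=setup(*CLK);print(s['tcp_pos'],delta(tgt(a,h),S[0]+a*.106)); print(favg(10))
cv2.imwrite('pics/v9.png',np.hstack([cv2.resize(w['pixels'][140:240,180:330],(450,300),interpolation=3),cv2.resize(d['pixels'][165:225,205:275],(350,300),interpolation=3)])[:,:,::-1])
E
python3 m.py w9 | sed -n '1,7p;8p'
```

```text
clock: 18.25
tcp_pos: [0.5095, 0.0468, 0.0994]
ee_rot: [0.683, 0.637, 0.262, -0.244]
force: [-0.0, 0.3, -1.7]
width: 0.0163
grip_force: 20.0
[0.50947388 0.04669132 0.09946352] (array([-0.002,  0.084, -0.087]), array([ 0.0003, -0.    , -0.0001]), np.float64(0.1))
(array([-0.21247292, -0.02956947, -1.26973581]), array([0.28099834, 0.86123519, 0.60269466]))
clock [0.5537 0.1749] [(4597, array([0.554 , 0.1761])), (1262, array([0.5529, 0.1718])), (386, array([0.5526, 0.1739]))] 0.0026299392567983863
top 0.09072841011695189 flange 0.01082921361411938
bracket -45 91 [-52.5 -52.2 -51.8 -50.6 -48.5]
bracket -135 125 [-139.8 -138.7 -137.3 -136.4 -136. ]
bracket -45 46 [-52.4 -52.  -51.3 -49.9 -48.4]
bracket -135 88 [-139.8 -138.8 -137.6 -136.5 -135.9]
lug 0 25 -12.196813138648025
lug 180 251 178.72937896838818
```

View pics/v9.png

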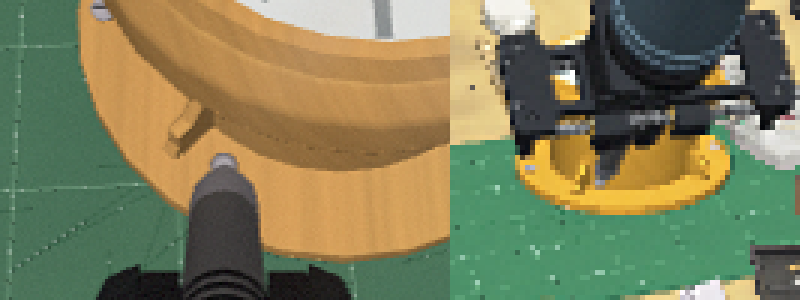

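The left crop shows the near bracket at (190,128) and the ball tip at (222,160), just beside it and 12 mm off the seam. The side crop shows the nose at (600,175), clear of the bezel. I close in.

```bash
cat > f.py <<'E'
from h import *
import sys
a,h,S=setup(*CLK);rad=np.array([np.cos(np.radians(-130.1)),np.sin(np.radians(-130.1)),0])
b=np.array([-.21,-.03,-1.27])
f,sd=favg(int(sys.argv[1]) if len(sys.argv)>1 else 12);f=f-b
s=robot.state();e=s['tcp_pos']-(S[0]+a*.106)
print('df',np.round(f,2),'axial',round(f@a,2),'radial',round(f@rad,2),'z',round(f[2],2),'adv past nominal mm',round(-e@a*1000,2),'lat',np.round((e-a*(e@a))*1000,2),s['clock'])
E
python3 -m inch '[0,0.02,-0.02,0,0,0,-1, 0,0.02,-0.02,0,0,0,-1, 0,0.02,-0.027,0,0,0,-1, 0,0,0,0,0,0,-1, 0,0,0,0,0,0,-1, 0,0,0,0,0,0,-1, 0,0,0,0,0,0,-1, 0,0,0,0,0,0,-1, 0,0,0,0,0,0,-1, 0,0,0,0,0,0,-1]'; python3 f.py
python3 -m inch '[0.001,0.02,-0.022,0,0,0,-1, 0,0,0,0,0,0,-1, 0,0,0,0,0,0,-1, 0,0,0,0,0,0,-1, 0,0,0,0,0,0,-1, 0,0,0,0,0,0,-1, 0,0,0,0,0,0,-1, 0,0,0,0,0,0,-1, 0,0,0,0,0,0,-1, 0,0,0,0,0,0,-1]'|head -2; python3 f.py
```

```text
clock: 19.85
tcp_pos: [0.5091, 0.0532, 0.0925]
ee_rot: [0.683, 0.637, 0.261, -0.244]
force: [0.5, 1.1, -0.3]
width: 0.0167
grip_force: 20.0
df [0.08 0.3  0.75] axial 0.36 radial -0.28 z 0.75 adv past nominal mm -2.58 lat [-0.07 -0.19 -0.17] 20.45
clock: 21.45
tcp_pos: [0.5092, 0.0552, 0.0903]
df [-0.08 -0.59  1.7 ] axial 1.66 radial 0.5 z 1.7 adv past nominal mm 0.41 lat [-0.08 -0.16 -0.15] 22.05
```

```bash
python3 -m inch '[0.001,0.012,0,0,0,0,-1, 0,0,0,0,0,0,-1, 0,0,0,0,0,0,-1, 0,0,0,0,0,0,-1, 0,0,0,0,0,0,-1, 0,0,0,0,0,0,-1, 0,0,0,0,0,0,-1, 0,0,0,0,0,0,-1, 0,0,0,0,0,0,-1, 0,0,0,0,0,0,-1]'|head -2; python3 f.py
python3 -m inch '[0,0.008,0,0,0,0,-1, 0,0,0,0,0,0,-1, 0,0,0,0,0,0,-1, 0,0,0,0,0,0,-1, 0,0,0,0,0,0,-1, 0,0,0,0,0,0,-1, 0,0,0,0,0,0,-1, 0,0,0,0,0,0,-1, 0,0,0,0,0,0,-1, 0,0,0,0,0,0,-1]'|head -2; python3 f.py
```

```text
clock: 23.05
tcp_pos: [0.5093, 0.0564, 0.0903]
df [ 0.39 -0.36  1.88] axial 1.62 radial 0.02 z 1.88 adv past nominal mm 1.23 lat [-0.04  0.52  0.46] 23.65
clock: 24.65
tcp_pos: [0.5093, 0.0572, 0.0903]
df [ 0.35 -0.8   1.59] axial 1.7 radial 0.39 z 1.59 adv past nominal mm 1.76 lat [-0.08  0.94  0.84] 25.25
```

```bash
python3 -m inch '[0,0.01,0,0,0,0,-1, 0,0,0,0,0,0,-1, 0,0,0,0,0,0,-1, 0,0,0,0,0,0,-1, 0,0,0,0,0,0,-1, 0,0,0,0,0,0,-1, 0,0,0,0,0,0,-1, 0,0,0,0,0,0,-1, 0,0,0,0,0,0,-1, 0,0,0,0,0,0,-1]'|head -2; python3 f.py
python3 -m inch '[0,0.01,0,0,0,0,-1, 0,0,0,0,0,0,-1, 0,0,0,0,0,0,-1, 0,0,0,0,0,0,-1, 0,0,0,0,0,0,-1, 0,0,0,0,0,0,-1, 0,0,0,0,0,0,-1, 0,0,0,0,0,0,-1, 0,0,0,0,0,0,-1, 0,0,0,0,0,0,-1]'|head -2; python3 f.py
python3 - <<'E'
from h import *
cam('wrist','w10');w=cam('wrist');d=cam('side','d10')
cv2.imwrite('pics/v10.png',np.hstack([cv2.resize(w['pixels'][140:230,190:290],(500,450),interpolation=3),cv2.resize(d['pixels'][175:220,215:245],(300,450),interpolation=3)])[:,:,::-1])
E
python3 m.py w10|tail -3|cut -c1-420
```

```text
clock: 26.25
tcp_pos: [0.5093, 0.0582, 0.0903]
df [ 0.15 -0.6   1.91] axial 1.82 radial 0.37 z 1.91 adv past nominal mm 2.41 lat [-0.11  1.51  1.35] 26.85
clock: 27.85
tcp_pos: [0.5093, 0.0592, 0.0903]
df [ 0.48 -0.7   1.55] axial 1.59 radial 0.22 z 1.55 adv past nominal mm 3.1 lat [-0.13  2.07  1.85] 28.45
probe 759 0.00023555078104136673 axis [-0.049 -0.667  0.743] vs [-0.046 -0.667  0.744] offset at tcp [0.     0.0005 0.0005]
[(-12, 0, 0), (-10, 0, 0), (-8, 0, 0), (-6, 0, 0), (-4, 0, 0), (-2, 0, 0), (0, 9, np.float64(5.7)), (2, 20, np.float64(7.8)), (4, 48, np.float64(11.5)), (6, 55, np.float64(12.0)), (8, 50, np.float64(11.9)), (10, 24, np.float64(11.3)), (12, 22, np.float64(12.0)), (14, 11, np.float64(11.9)), (16, 4, np.float64(4.5)), (18, 2, np.float64(4.3)), (20, 0, 0), (22, 0, 0), (24, 0, 0), (26, 0, 0), (28, 0, 0), (30, 11, np.float
probe axis at nominal origin [0.5147 0.1331 0.009 ] kin [0.5144 0.1325 0.0085]
```

```bash
python3 m.py w10|sed -n 1,6p; python3 m.py d10 2>/dev/null|head -2;python3 m.py d9 2>/dev/null|head -2
```

```text
clock [0.5537 0.1753] [(4982, array([0.5539, 0.1762])), (1144, array([0.5527, 0.1716])), (265, array([0.5516, 0.1741]))] 0.0026252540041740474
top 0.09074624650051312 flange 0.010849555163997982
bracket -45 66 [-52.8 -52.3 -52.  -51.2 -49.3]
bracket -135 147 [-139.5 -138.3 -136.8 -136.1 -135.6]
bracket -45 28 [-52.9 -52.2 -51.8 -50.6 -49.3]
bracket -135 98 [-139.6 -138.6 -137.4 -136.3 -135.8]
clock [0.5535 0.1717] [(26, array([0.5537, 0.1762])), (83, array([0.5539, 0.1718])), (164, array([0.5535, 0.1714]))] 0.0024455145063559058
top 0.08938221010065538 flange 0.00828059064084919
clock [0.554  0.1716] [(19, array([0.5538, 0.1759])), (90, array([0.554 , 0.1714])), (186, array([0.554 , 0.1715]))] 0.002332337799704141
top 0.0874039987835688 flange 0.008607997116247167
```

View pics/v10.png

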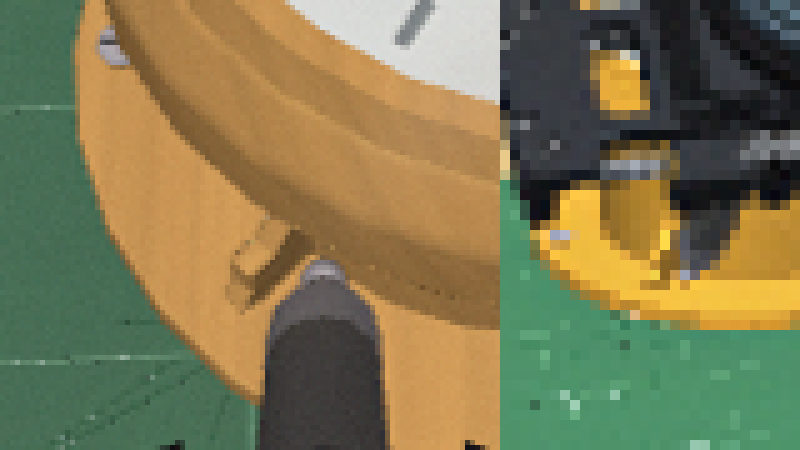

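The left crop shows the ball at (320,270) close to the near bracket, whose edge is at (280,265), with the clock unmoved. The right crop shows the tip at (690,272) down on the flange beside the bracket at (655,270). Now I locate the ball in the wrist cloud.

Run:
```python
from h import *
for n in('w9','w10'):
    D=dict(np.load(f'pics/{n}.npz'));W=cloud(D);px=D['pixels'].astype(int)
    sat=px.max(2)-px.min(2)
    sub=np.zeros(sat.shape,bool);sub[185:215,235:275]=1
    z=W[...,2]
    m=sub&(sat<35)&(px.max(2)>95)
    p=W[m];print(n,m.sum())
    if m.sum()>5:
        rows,cols=np.where(m);print(rows.min(),rows.max(),cols.min(),cols.max())
        s=least_squares(lambda x:np.linalg.norm(p-x,axis=1)-.004,p.mean(0)-[0,0,.003],loss='soft_l1',f_scale=.0005)
        c=s.x;print('ball',np.round(c,4),np.std(s.fun),'r',np.hypot(*(c[:2]-[.5535,.1724])),'az',np.degrees(np.arctan2(c[1]-.1724,c[0]-.5535)))
    # drum wall & flange local points near ball azimuth in same cloud
    r=np.hypot(W[...,0]-.5535,W[...,1]-.1724);az=np.degrees(np.arctan2(W[...,1]-.1724,W[...,0]-.5535))
    for lo,hi in((-134,-118),(-118,-100),(-100,-80),(-80,-60)):
        k=(az>lo)&(az<hi)&(sat>40)
        kk=k&(z>.014)&(z<.05)&(r<.066); fl=k&(z<.016)&(z>.006)&(r<.08)
        print(lo,'drum r',kk.sum(),np.round(np.nanpercentile(r[kk],[10,50,90]),4) if kk.sum() else '','flange z',np.round(np.nanmedian(z[fl]),4),'min r',np.round(r[fl].min(),4) if fl.any() else '')
```

```text
w9 123
191 214 236 265
ball [0.513  0.1034 0.0459] 0.011136884058474083 r 0.08006833589548858 az -120.42192165831506
-134 drum r 80 [0.0546 0.0549 0.0553] flange z 0.011 min r 0.0544
-118 drum r 112 [0.0544 0.0547 0.0551] flange z 0.0109 min r 0.0541
-100 drum r 102 [0.0543 0.0546 0.0549] flange z 0.0109 min r 0.054
-80 drum r 24 [0.0543 0.0545 0.0549] flange z 0.0109 min r 0.054
w10 90
192 209 243 265
ball [0.5128 0.1153 0.0376] 0.00821582723970851 r 0.07011844344923127 az -125.45220324633428
-134 drum r 54 [0.0547 0.0551 0.0554] flange z 0.0111 min r 0.0544
-118 drum r 82 [0.0543 0.0547 0.0549] flange z 0.0109 min r 0.054
-100 drum r 54 [0.0542 0.0546 0.0549] flange z 0.0108 min r 0.0539
-80 drum r 3 [0.0545 0.0546 0.0547] flange z 0.0108 min r 0.0542
```

```bash
python3 -m inch '[0.004,0.005,0,0,0,0,-1, 0,0,0,0,0,0,-1, 0,0,0,0,0,0,-1, 0,0,0,0,0,0,-1, 0,0,0,0,0,0,-1, 0,0,0,0,0,0,-1, 0,0,0,0,0,0,-1, 0,0,0,0,0,0,-1, 0,0,0,0,0,0,-1, 0,0,0,0,0,0,-1]'|head -2; python3 f.py 14
python3 -m inch '[0.003,0.005,0,0,0,0,-1, 0,0,0,0,0,0,-1, 0,0,0,0,0,0,-1, 0,0,0,0,0,0,-1, 0,0,0,0,0,0,-1, 0,0,0,0,0,0,-1, 0,0,0,0,0,0,-1, 0,0,0,0,0,0,-1, 0,0,0,0,0,0,-1, 0,0,0,0,0,0,-1]'|head -2; python3 f.py 14
```

```text
clock: 29.6
tcp_pos: [0.5096, 0.0597, 0.0903]
df [-0.81 -1.38  0.94] axial 1.66 radial 1.58 z 0.94 adv past nominal mm 3.43 lat [0.2  2.33 2.1 ] 30.3
clock: 31.3
tcp_pos: [0.5099, 0.0602, 0.0903]
df [-1.82 -2.21  0.58] axial 2.0 radial 2.86 z 0.58 adv past nominal mm 3.81 lat [0.47 2.6  2.36] 32.0
```

```bash
python3 -m inch '[-0.002,0.008,-0.015,0,0,0,-1, 0,0,0,0,0,0,-1, 0,0,0,0,0,0,-1, 0,0,0,0,0,0,-1, 0,0,0,0,0,0,-1, 0,0,0,0,0,0,-1, 0,0,0,0,0,0,-1, 0,0,0,0,0,0,-1, 0,0,0,0,0,0,-1, 0,0,0,0,0,0,-1]'|head -2; python3 f.py 14
python3 - <<'E'
import numpy as np
az=np.radians(np.linspace(-130.3,-57.9,41));p=np.round(.597*np.stack([np.cos(az),np.sin(az)],1),3);d=np.round(np.diff(p,axis=0),3)
for k in range(4): print(', '.join(f'{x:g},{y:g},0,0,0,0,-1' for x,y in d[10*k:10*k+10]))
E
```

```text
clock: 33.0
tcp_pos: [0.5099, 0.061, 0.0889]
df [-1.08 -1.44  1.27] axial 1.96 radial 1.8 z 1.27 adv past nominal mm 5.44 lat [0.25 2.33 2.11] 33.7
0.014,-0.012,0,0,0,0,-1, 0.015,-0.012,0,0,0,0,-1, 0.016,-0.011,0,0,0,0,-1, 0.015,-0.01,0,0,0,0,-1, 0.016,-0.01,0,0,0,0,-1, 0.017,-0.01,0,0,0,0,-1, 0.016,-0.009,0,0,0,0,-1, 0.017,-0.008,0,0,0,0,-1, 0.017,-0.008,0,0,0,0,-1, 0.017,-0.008,0,0,0,0,-1
0.018,-0.007,0,0,0,0,-1, 0.018,-0.006,0,0,0,0,-1, 0.018,-0.006,0,0,0,0,-1, 0.018,-0.005,0,0,0,0,-1, 0.018,-0.004,0,0,0,0,-1, 0.019,-0.004,0,0,0,0,-1, 0.018,-0.004,0,0,0,0,-1, 0.019,-0.003,0,0,0,0,-1, 0.019,-0.002,0,0,0,0,-1, 0.018,-0.001,0,0,0,0,-1
0.019,-0.002,0,0,0,0,-1, 0.019,0,0,0,0,0,-1, 0.019,0,0,0,0,0,-1, 0.019,0.001,0,0,0,0,-1, 0.019,0.001,0,0,0,0,-1, 0.018,0.002,0,0,0,0,-1, 0.019,0.003,0,0,0,0,-1, 0.019,0.003,0,0,0,0,-1, 0.018,0.003,0,0,0,0,-1, 0.018,0.005,0,0,0,0,-1
0.019,0.005,0,0,0,0,-1, 0.018,0.005,0,0,0,0,-1, 0.018,0.006,0,0,0,0,-1, 0.017,0.007,0,0,0,0,-1, 0.018,0.007,0,0,0,0,-1, 0.017,0.007,0,0,0,0,-1, 0.017,0.009,0,0,0,0,-1, 0.017,0.008,0,0,0,0,-1, 0.016,0.01,0,0,0,0,-1, 0.016,0.009,0,0,0,0,-1
```

```bash
python3 -m inch '[0.014,-0.012,0,0,0,0,-1, 0.015,-0.012,0,0,0,0,-1, 0.016,-0.011,0,0,0,0,-1, 0.015,-0.01,0,0,0,0,-1, 0.016,-0.01,0,0,0,0,-1, 0.017,-0.01,0,0,0,0,-1, 0.016,-0.009,0,0,0,0,-1, 0.017,-0.008,0,0,0,0,-1, 0.017,-0.008,0,0,0,0,-1, 0.017,-0.008,0,0,0,0,-1]'
python3 - <<'E'
from h import *
f,sd=favg(4);print(np.round(f-[-.21,-.03,-1.27],2));a,h,S=setup(*CLK);print((f-[-.21,-.03,-1.27])@a)
E
```

```text
clock: 34.7
tcp_pos: [0.5262, 0.0509, 0.0888]
ee_rot: [0.683, 0.637, 0.262, -0.244]
force: [-2.8, -1.2, 0.6]
width: 0.0165
grip_force: 20.0
[-1.53 -1.14  1.79]
2.164547640800747
```

```bash
python3 -m inch '[0.018,-0.007,0,0,0,0,-1, 0.018,-0.006,0,0,0,0,-1, 0.018,-0.006,0,0,0,0,-1, 0.018,-0.005,0,0,0,0,-1, 0.018,-0.004,0,0,0,0,-1, 0.019,-0.004,0,0,0,0,-1, 0.018,-0.004,0,0,0,0,-1, 0.019,-0.003,0,0,0,0,-1, 0.019,-0.002,0,0,0,0,-1, 0.018,-0.001,0,0,0,0,-1]'
python3 - <<'E'
from h import *
f,sd=favg(5);f=f-[-.21,-.03,-1.27];a,h,S=setup(*CLK);print(np.round(f,2),f@a)
E
```

```text
clock: 35.9
tcp_pos: [0.5444, 0.0469, 0.0888]
ee_rot: [0.683, 0.637, 0.262, -0.244]
force: [-2.3, -2.1, -0.8]
width: 0.0163
grip_force: 20.0
[-0.59 -1.4   1.42] 2.018991562027514
```

Force is along the rod and steady, so both contacts are held. I continue.

```bash
python3 -m inch '[0.019,-0.002,0,0,0,0,-1, 0.019,0,0,0,0,0,-1, 0.019,0,0,0,0,0,-1, 0.019,0.001,0,0,0,0,-1, 0.019,0.001,0,0,0,0,-1, 0.018,0.002,0,0,0,0,-1, 0.019,0.003,0,0,0,0,-1, 0.019,0.003,0,0,0,0,-1, 0.018,0.003,0,0,0,0,-1, 0.018,0.005,0,0,0,0,-1]'
python3 - <<'E'
from h import *
f,sd=favg(5);f=f-[-.21,-.03,-1.27];a,h,S=setup(*CLK);print(np.round(f,2),f@a)
E
```

```text
clock: 37.15
tcp_pos: [0.563, 0.0486, 0.0888]
ee_rot: [0.683, 0.637, 0.262, -0.244]
force: [-0.4, -1.0, -0.8]
width: 0.0164
grip_force: 20.0
[ 0.51 -1.89  1.54] 2.3803285122662086
```

```bash
python3 -m inch '[0.019,0.004,0,0,0,0,-1, 0.018,0.004,0,0,0,0,-1, 0.018,0.006,0,0,0,0,-1, 0.017,0.007,0,0,0,0,-1, 0.018,0.007,0,0,0,0,-1, 0.017,0.007,0,0,0,0,-1, 0.017,0.009,0,0,0,0,-1, 0.017,0.008,0,0,0,0,-1, 0.016,0.01,0,0,0,0,-1, 0.016,0.009,0,0,0,0,-1]'
python3 - <<'E'
from h import *
w=cam('wrist','w11');d=cam('side','d11')
f,sd=favg(5);f=f-[-.21,-.03,-1.27];a,h,S=setup(*CLK);print(np.round(f,2),f@a)
E
python3 m.py w11 | cut -c1-200
```

```text
clock: 38.4
tcp_pos: [0.5803, 0.0558, 0.0888]
ee_rot: [0.683, 0.637, 0.262, -0.244]
force: [-1.4, -1.9, -0.8]
width: 0.0161
grip_force: 20.0
[ 1.02 -1.92  1.59] 2.410978766974471
clock [0.5532 0.1754] [(5098, array([0.5532, 0.1763])), (1151, array([0.5536, 0.1715])), (247, array([0.5547, 0.1739]))] 0.0026209106808248455
top 0.09079837030268319 flange 0.01085334950539637
bracket -45 145 [-52.5 -52.  -51.1 -49.7 -48.4]
bracket -135 65 [-138.8 -137.1 -136.1 -135.7 -135.4]
bracket -45 100 [-52.3 -51.7 -50.8 -49.4 -48.4]
bracket -135 25 [-138.8 -137.9 -136.3 -135.8 -135.5]
lug 0 70 -10.071970742320666
lug 180 277 178.93078421602561
probe 755 0.00023372636721184315 axis [-0.047 -0.666  0.745] vs [-0.047 -0.667  0.744] offset at tcp [-0.      0.0005  0.0004]
[(-12, 0, 0), (-10, 0, 0), (-8, 0, 0), (-6, 0, 0), (-4, 0, 0), (-2, 0, 0), (0, 1, np.float64(2.4)), (2, 10, np.float64(4.9)), (4, 20, np.float64(8.5)), (6, 42, np.float64(11.1)), (8, 46, np.float64(11
probe axis at nominal origin [0.5855 0.1294 0.0075] kin [0.5855 0.1291 0.0072]
```

```bash
python3 -m inch '[0.005,0.003,0,0,0,0,-1, 0,0,0,0,0,0,-1, -0.002,-0.02,0.023,0,0,0,-1, -0.003,-0.05,0.055,0,0,0,-1, -0.005,-0.1,0.11,0,0,0,-1, -0.01,-0.13,0.15,0,0,0,-1, -0.01,-0.13,0.15,0,0,0,-1, -0.01,-0.13,0.15,0,0,0,-1, 0,0,0,0,0,0,-1, 0,0,0,0,0,0,-1]'
python3 - <<'E'
from h import *
f,sd=favg(20);a,h,S=setup(*CLK);print(np.round(f,2),f@a)
w=cam('wrist','w12');s=robot.state()
E
python3 m.py w12 | cut -c1-330 |sed -n '1,4p;8,$p'
```

```text
clock: 39.75
tcp_pos: [0.5764, -0.0003, 0.1528]
ee_rot: [0.683, 0.637, 0.261, -0.244]
force: [-0.3, -0.1, -0.4]
width: 0.0164
grip_force: 20.0
[ 0.    0.23 -1.27] -1.0985530395048935
clock [0.5532 0.1745] [(2877, array([0.5532, 0.1758])), (963, array([0.5533, 0.1717])), (462, array([0.5535, 0.1736]))] 0.002603573163631808
top 0.0907069107208765 flange 0.010743763196097565
bracket -45 83 [-52.  -51.6 -50.8 -49.4 -47.8]
bracket -135 79 [-139.7 -137.9 -136.6 -136.1 -135.6]
lug 180 140 178.71718223039503
probe 753 0.00023245433566961292 axis [-0.046 -0.666  0.744] vs [-0.046 -0.667  0.744] offset at tcp [0.0001 0.0005 0.0005]
[(-12, 0, 0), (-10, 0, 0), (-8, 0, 0), (-6, 0, 0), (-4, 0, 0), (-2, 0, 0), (0, 0, 0), (2, 2, np.float64(3.8)), (4, 12, np.float64(4.3)), (6, 20, np.float64(3.7)), (8, 5, np.float64(3.2)), (10, 0, 0), (12, 0, 0), (14, 3, np.float64(4.2)), (16, 3, np.float64(4.5)), (18, 1, np.float64(4.5)), (20, 0, 0), (22, 0, 0), (24, 0, 0), (26,
probe axis at nominal origin [0.5818 0.0738 0.0712] kin [0.5817 0.0733 0.0708]
```

Run:
```python
from h import *
st=robot.state();a=-Ro.from_quat(st['ee_rot']).as_matrix()[:,2]
D=dict(np.load('pics/w12.npz'));W=cloud(D);P=W.reshape(-1,3);ok=~np.isnan(P[:,0])
tcp=st['tcp_pos'];o=tcp-a*.11;q,d=tcp.copy(),a.copy()
for it in range(4):
    t=(P-o)@a;m=ok&(np.linalg.norm(np.cross(P-q,d),axis=1)<.014)&(t>.032)&(t<.084);q,d,sd=cyl(P[m],q,d,.0085)
o=q+d*((o-q)@d);t=(P-o)@d;rr=np.linalg.norm(np.cross(P-o,d),axis=1)
b=ok&(rr<.02)&(t>.02)&(t<.034);print('barrel edge',np.round(np.sort(t[b])[:12]*1000,2),np.round(rr[b][np.argsort(t[b])[:12]]*1000,1))
b=ok&(rr<.0047)&(t>-.002)&(t<.0125);p=P[b];print(np.round(np.stack([t[b],rr[b]],1)[np.argsort(t[b])]*1000,1).tolist())
s=least_squares(lambda x:np.linalg.norm(p-(o+d*x[0]),axis=1)-.004,[.004],loss='soft_l1',f_scale=.0003);print('ball t',s.x,np.std(s.fun))
s=least_squares(lambda x:np.linalg.norm(p-x,axis=1)-.004,o+d*.004,loss='soft_l1',f_scale=.0003);print('free',(s.x-o)@d,np.linalg.norm(np.cross(s.x-o,d)))
```

```text
barrel edge [29.72 29.99 30.22 30.48 30.54 30.68 31.17 31.24 31.29 31.29 31.42 31.54] [8.3 8.5 8.4 8.7 8.5 8.4 8.3 8.5 8.3 8.6 8.6 8.6]
[[3.1, 3.7], [4.0, 3.8], [4.7, 3.9], [5.0, 3.9], [5.0, 3.7], [5.1, 3.9], [5.1, 3.9], [5.1, 3.6], [5.6, 3.7], [5.6, 3.9], [5.7, 4.3], [5.7, 3.6], [5.8, 4.1], [5.9, 3.2], [6.1, 3.3], [6.2, 3.6], [6.3, 3.7], [6.4, 3.5], [6.4, 3.3], [6.5, 3.2], [6.6, 2.9], [6.6, 3.5], [6.7, 3.7], [6.7, 3.2], [6.8, 2.8], [6.8, 3.0], [6.9, 2.9], [7.2, 3.0], [7.4, 2.5], [7.5, 2.9], [7.8, 2.9], [7.9, 3.1], [8.0, 2.5], [8.0, 2.2], [8.1, 3.2], [8.2, 2.0], [8.9, 2.5], [8.9, 2.9], [9.2, 2.7]]
ball t [0.00471836] 0.00040300177487230445
free 0.004845139289408044 0.00013796066477129022
```

```bash
python3 -c "
from h import *
H0=np.array([.4769,-.1554,.1139]);xc=np.array([.194,-.796,.574]);print(delta(tgt(A35,H),H0+A35*.1+xc*.004),-A35)"
```

```text
(array([-1.125, -1.028,  0.455]), array([-0.2137, -0.0182,  0.0416]), np.float64(78.6)) [ 0.13579229 -0.55726836 -0.81915349]
```

```bash
python3 -m inch '[-0.09,-0.085,0.35,-0.0178,-0.0015,0.0035,-1, -0.09,-0.085,0.35,-0.0178,-0.0015,0.0035,-1, -0.095,-0.085,0.35,-0.0178,-0.0015,0.0035,-1, -0.095,-0.085,0,-0.0178,-0.0015,0.0035,-1, -0.095,-0.085,0,-0.0178,-0.0015,0.0035,-1, -0.095,-0.085,0,-0.0178,-0.0015,0.0035,-1, -0.095,-0.085,0,-0.0178,-0.0015,0.0035,-1, -0.095,-0.085,0,-0.0178,-0.0015,0.0035,-1, -0.095,-0.085,0,-0.0178,-0.0015,0.0035,-1, -0.095,-0.085,0,-0.0178,-0.0015,0.0035,-1]' | head -3
python3 -m inch '[-0.095,-0.085,0,-0.0178,-0.0015,0.0035,-1, -0.09,-0.085,0,-0.0178,-0.0015,0.0033,-1, 0,0,-0.2,0,0,0,-1, 0,0,-0.2,0,0,0,-1, 0,0,-0.15,0,0,0,-1, 0,0,-0.05,0,0,0,-1, 0,0,0,0,0,0,-1, 0,0,0,0,0,0,-1, 0,0,0,0,0,0,-1, 0,0,0,0,0,0,-1]'
python3 - <<'E'
from h import *
H0=np.array([.4769,-.1554,.1139]);xc=np.array([.194,-.796,.574]);print(delta(tgt(A35,H),H0+A35*.1+xc*.004));print(favg(6))
E
```

```text
clock: 41.8
tcp_pos: [0.4825, -0.0847, 0.2583]
ee_rot: [0.625, 0.756, -0.113, 0.159]
clock: 42.8
tcp_pos: [0.4644, -0.102, 0.1983]
ee_rot: [0.589, 0.75, -0.186, 0.236]
force: [0.4, -0.5, -2.2]
width: 0.0165
grip_force: 20.0
(array([-0.003, -0.008, -0.001]), array([-0.    , -0.0002,  0.0001]), np.float64(0.1))Traceback (most recent call last):
  File "<stdin>", line 2, in <module>
  File "h.py", line 39, in favg
    for _ in range(n): imaging.read_camera('wrist'); f.append(robot.state()['force'])
                       ~~~~~~~~~~~~~~~~~~~^^^^^^^^^
ValueError: 200 camera calls are used up
```

```bash
python3 -m inch '[0.02,-0.085,-0.123,0,0,0,-1, 0.02,-0.085,-0.123,0,0,0,-1, 0.02,-0.085,-0.123,0,0,0,-1, 0.02,-0.085,-0.123,0,0,0,-1, 0.02,-0.085,-0.123,0,0,0,-1, 0.02,-0.085,-0.123,0,0,0,-1, 0.007,-0.028,-0.04,0,0,0,-1, 0.005,-0.022,-0.032,0,0,0,-1, 0,0,0,0,0,0,-1, 0,0,0,0,0,0,-1]'
python3 -c "
from h import *
H0=np.array([.4769,-.1554,.1139]);print(delta(tgt(A35,H),H0),robot.state()['force'],robot.state()['moment'])"
```

```text
clock: 44.0
tcp_pos: [0.4776, -0.1576, 0.117]
ee_rot: [0.589, 0.75, -0.186, 0.236]
force: [0.2, -0.4, -1.4]
width: 0.0163
grip_force: 20.0
(array([-0.007,  0.022, -0.031]), array([-0.    , -0.0003, -0.    ]), np.float64(0.1)) [ 0.22001935 -0.43239072 -1.35524651] [ 0.64389527  0.09889114 -0.01959393]
```

```bash
python3 -m inch '[-0.003,0.01,-0.012,0,0,0,-1, -0.002,0.008,-0.01,0,0,0,-1, -0.002,0.004,-0.009,0,0,0,-1, 0,0,0,0,0,0,-1, 0,0,0,0,0,0,-1, 0,0,0,0,0,0,-1, 0,0,0,0,0,0,-1, 0,0,0,0,0,0,-1, 0,0,0,0,0,0,-1, 0,0,0,0,0,0,-1]'
python3 -m inch '[0,0,0,0,0,0,-1, 0,0,0,0,0,0,-1, 0,0,0,0,0,0,-1, 0,0,0,0,0,0,-1, 0,0,0,0,0,0,-1, 0,0,0,0,0,0,-1, 0,0,0,0,0,0,-1, 0,0,0,0,0,0,-1, 0,0,0,0,0,0,-1, 0,0,0,0,0,0,-1]' | tail -5
python3 -c "
from h import *
H0=np.array([.4769,-.1554,.1139]);s=robot.state();print(delta(tgt(A35,H),H0),s['force'],s['moment'],s['width'])"
```

```text
clock: 45.0
tcp_pos: [0.4768, -0.1556, 0.1137]
ee_rot: [0.589, 0.75, -0.186, 0.236]
force: [0.0, 4.5, 5.6]
width: 0.0164
grip_force: 20.0
tcp_pos: [0.4768, -0.1556, 0.1136]
ee_rot: [0.589, 0.75, -0.186, 0.236]
force: [-1.5, 3.2, 5.1]
width: 0.016
grip_force: 20.0
(array([0.001, 0.002, 0.003]), array([-0.    , -0.0003, -0.    ]), np.float64(0.1)) [-1.50065447  3.1956366   5.07401672] [ 0.46215405  0.10810977 -0.02541684] 0.015993980259388117
```

```bash
python3 -m inch '[-0.001,0.002,0.003,0,0,0,-1, 0,0,0,0,0,0,-0.7, 0,0,0,0,0,0,-0.4, 0,0,0,0,0,0,0, 0,0,0,0,0,0,1, 0,0,0,0,0,0,1, 0,0,0,0,0,0,1, 0,0,0,0,0,0,1, 0,0,0,0,0,0,1, 0,0,0,0,0,0,1]'
python3 -m inch '[-0.007,0.028,0.041,0,0,0,1, -0.02,0.084,0.123,0,0,0,1, -0.03,0.12,0.17,0,0,0,1, -0.03,0.12,0.17,0,0,0,1, -0.03,0.12,0.17,0,0,0,1, -0.03,0.12,0.17,0,0,0,1, 0,0,0.2,0,0,0,1, 0,0,0.2,0,0,0,1, 0,0,0,0,0,0,1, 0,0,0,0,0,0,1]'
```

```text
clock: 47.0
tcp_pos: [0.4765, -0.1556, 0.1138]
ee_rot: [0.589, 0.75, -0.186, 0.236]
force: [0.1, 0.7, -0.1]
width: 0.0784
grip_force: 0.0
clock: 48.0
tcp_pos: [0.4617, -0.0963, 0.2383]
ee_rot: [0.589, 0.75, -0.186, 0.236]
force: [-0.7, -0.1, 0.3]
width: 0.0879
grip_force: 0.0
```

```bash
python3 -c "
from cell import ticket;print(ticket.close_job())"
```

```text
the job is handed in; nothing more can be done
None
```

The cup is nested in the stack, the seam was tested bracket to bracket with the tip pressed in about 5 mm (my estimate), the probe is back in its rest, and the job was handed in at about 48 s; with the 200 camera calls used up, the probe's return was confirmed only by force readings.

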